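Hang the lift-off door of the paint cabinet

TASK

The paint cabinet's door has dried in its stand: lift it out and hang it back on the cabinet, lowering both knuckles gently and fully home onto the two pintle pins; feel for the pins rather than force the door down. Then gently swing the door shut against its rubber buffers and leave it hanging there, without shifting the mist bottle, the wax block, the paint pot on the bench or the tape.

Things in the scene. Friction and masses are not known exactly. Their poses are not given: they have to be found in the camera images.
- cabinet: open-fronted plywood paint cabinet, fixed, 130 deep (x) x 176 wide (y) x 172 high mm. Origin: centre of underside, z up; its front faces its own -x (front plane x = -65). On its left (+y) side near the front a steel strip carries two upright pintle pins, one above the other. Two rubber buffers at the right front edge (y = -81.5, heights 30 and 140) stand 8 out of the front plane
- hinge_line (a point): cabinet point (-79, 101, 14): NOMINAL pin line, height of a hung door's origin. The strip is screwed on through slots: both pins together stand off it by an unmeasured shift, new each time, of up to 3 mm either way in cabinet x and up to 7 mm either way in cabinet y; feel or see it. The strip is rigid
- pin_low (a point): nominal centre of the lower pin's base: cabinet (-79, 101, 28), a flat shoulder of 15 mm diameter. The waxed, slippery steel pin is 8.2 in diameter, rises 26 (tip at height 54), flat end, no taper; shifted as told at hinge_line. Arms 9 wide run from the shoulders back along cabinet +x to the strip
- pin_high (a point): nominal centre of the upper pin's base: cabinet (-79, 101, 127). Like the lower pin but rising only 17 (tip at height 144), so that the lower knuckle enters first; same shift. Its shoulder and arm reach down to height 118, so the lower knuckle must come in over the lower pin from the front or left, below them, not from straight above
- door_stop (a point): cabinet point midway between the two buffers, on their front ends (-73, -81.5, 85)
- door: loose plywood leaf, 181 wide x 150 high x 12 thick, 0.2 to 0.45 kg. Origin: on its knuckles' axis at its underside's level, z up. Leaf spans y -13 to -194, x -6 to 6, z 0 to 150. Outer face looks to its -x; brass knob there, 23 proud, at y -177, z 72. Shut: axes parallel to the cabinet's; opening by an angle turns it clockwise from above. It starts upright in the stand, underside 12 mm up
- knuckle_low (a point): centre of the lower knuckle's underside (door 0, 0, 14). Knuckle: steel tube, outer diameter 17, bore 10.4, no chamfer, 22 high, open right through, 1.1 mm play on the pin all round, so a hung door may sag 0.03 rad. This point is 54 mm above the bench when standing on the lower pin's tip, 28 when fully home on the shoulder
- knuckle_high (a point): centre of the upper knuckle's underside (door 0, 0, 114); same tube. Home it is 128 above the bench
- top_grip (a point): middle of the door's top edge (door 0, -103.5, 150); the top rail is plain, flat and 12 thick for 40 mm down; the centre of mass lies below this point within 10 mm along the door
- free_edge (a point): on the leaf's mid-plane near its free edge (door 0, -182.5, 71); with the door shut it lies 6 mm in front of the buffers' ends
- stand: low light wooden drying stand, fixed, base 90 x 150 x 12 mm; origin: centre of underside, z up. Two pairs of blocks at its y -50 and 50 form a slot along its y, 15 wide, 29 deep, tops at height 41, in which the door stands; lift the door straight up out of it
- mist_bottle: standing amber mist bottle, 37 x 37 x 139 mm; origin: centre of underside
- wax: yellow wax block, 32 x 60 x 14 mm; origin: centre of underside
- pot: closed paint pot with a white lid, 56 x 55 x 55 mm; origin: centre of underside
- tape: roll of masking tape lying flat, 103 x 101 x 25 mm; origin: centre of underside

How it is judged:
By the outcome, as a careful person would: the job done as asked, in the order asked, and still so for the second after the job is handed in, with the robot touching nothing.
It also fails if it takes over 72 s, if anything falls off the work surface, if the arm or the gripper's body presses on something with over 40 N, if the wrist force passes 120 N, or if a joint passes its speed limit or range.

ROBOT

A 7-joint arm with a two-finger parallel gripper is mounted at the origin on the work surface; the furniture and walls round the work are solid. World frame = base frame: x ahead of the robot, y to its left, z up, the work surface at z = 0. Lengths are in m, angles in rad, forces in N, time in s.
With the tool pointing down it reaches from about 0.425 to 0.825 m from the base axis. Payload 3.6 kg.
Tool frame: the origin (TCP) lies between the finger pads; the fingertips stand 17 mm ahead of it and the grasp point (between the pads) lies 2 mm behind it; y points along the fingers, z is the direction in which the jaws open and shut, and the axes are right-handed (so a half turn about y gives the same grasp; the last joint's range is limited). The gripper opens to 93 mm and grips with 3 to 60 N. Pads are 15 mm wide; open, the fingers measure 128 mm over their backs; the gripper's body (75 mm by 188 mm) begins 65 mm behind the grasp point.
Start: joints at [1.212, 0.615, -0.013, 1.423, 0.008, 1.103, -0.04], TCP at [0.212, -0.614, 0.236] pointing down, gripper open.
Joint ranges: [-3.12, 3.12], [-0.3, 2.06], [-1.34, 1.32], [0.26, 2.42], [-1.36, 4.5], [0.01, 1.98], [-2.84, 2.84]. Speed limits (rad/s): [2.79, 2.79, 3.14, 3.14, 3.14, 3.14, 3.14].

INTERFACE

Orientations are given as a unit quaternion [w, x, y, z].
In Python, from plant import ctrl, claw, ik, readout, cams, ticket gives the robot as it stands. Calls block until the motion is done:
- ctrl.move_ptp(position, orientation): joint-space move of the TCP to a pose.
- ctrl.line_to(position, rot=None, max_speed=0.15, f_stop=None): straight line of the TCP; rot=None keeps the orientation; max_speed is the mean speed in m/s. With f_stop (N) it stops when the force on the tool has changed by that much, and returns True; else False.
- ctrl.set_joints(angles): joint-space move.
- claw.set_gripper(opening, newtons=None): finger opening in m; newtons is the grip in N (None keeps the last); returns when the fingers have stopped.
- ctrl.hold(seconds).
- ik(position, orientation): joint angles nearest the present ones, or None.
- readout.read_state(): the state.
- cams.capture(name): name is "scene" or "top" or "wrist"; returns (picture, depth): 420x560x3 uint8, red, green, blue; 420x560 float32, m along the optical axis (not along the pixel's ray), 0 where there is no reading.
- cams.calibration(name): a dict with "intrinsics" (3x3 intrinsics, pixels), "extrinsics" (4x4, takes a point from world to camera coordinates). Camera axes: x right, y down, z forward; pixel columns grow to the right and rows downward; lengths in m; the calibration is good to about 2 mm. A picture is of the moment at which its call begins: read the wrist's pose just before it. calibration takes no time and is no camera call; for the wrist camera it gives the pose at the moment of the call.
A pose or a line that the arm cannot do raises ctrl.PlanningError and nothing moves.
- ticket.sign_off(): hands the job in, once; it reports no verdict.
The state is a dict: "time_s": time; "joint_pos": joint angles; "joint_velocities": joint speeds; "effort": joint torques, N m; "tool_pos": TCP position; "tcp_rot": TCP orientation; "force": force on the tool from outside, world axes, zero at the start; "moment": the same for the moment, N m; "opening": finger opening in m.
Only numpy, scipy, OpenCV 4.12 (cv2) and the standard library are available. Lean on these libraries where they do the work, as an engineer would, in place of code of your own. Each camera call takes 0.05 s, during which the arm holds its last target.

## Working session

There is one attempt and no reset: what is moved stays moved. The work goes in short steps, each a Python script; the robot and the scene stay as the last script left them, time stands still between calls to the robot, and variables do not carry over. Pictures are saved under pics/ and viewed, and the job is handed in when it is done.

```bash
ls; mkdir -p pics; python3 - <<'E'
from plant import ctrl, claw, ik, readout, cams, ticket
import cv2,numpy as np
s=readout.read_state()
for k,v in s.items(): print(k,np.round(v,4))
for n in("scene","top","wrist"):
    c=cams.calibration(n)
    im,d=cams.capture(n); cv2.imwrite(f"pics/{n}0.png",im[:,:,::-1]); np.save(f"pics/{n}0.npy",d)
    np.savez(f"pics/{n}0_cal.npz",**c)
    print(n,np.round(c["intrinsics"],1).tolist(),np.round(c["extrinsics"],3).tolist())
print(readout.read_state()["time_s"])
E
```

```text
pics
time_s 0.0
joint_pos [ 1.2115  0.6159 -0.0126  1.4249  0.0081  1.1034 -0.0404]
joint_velocities [ 0.0006  0.0002  0.0004  0.0013 -0.0015 -0.0004  0.0007]
effort [-4.00000e-04 -4.58944e+01  2.08800e-01 -1.65748e+01 -6.11000e-02
  2.05000e-02  2.00000e-04]
tool_pos [ 0.2121 -0.6136  0.2345]
tcp_rot [ 0.117  -0.1173  0.6982 -0.6965]
force [-0.0514  0.271   0.1767]
moment [-0.0084  0.0254 -0.0663]
opening 0.0933
scene [[439.4, 0.0, 278.1], [0.0, 439.4, 211.3], [0.0, 0.0, 1.0]] [[-0.542, -0.84, -0.001, 0.318], [-0.509, 0.329, -0.796, 0.347], [0.669, -0.431, -0.606, 0.952], [0.0, 0.0, 0.0, 1.0]]
top [[391.3, 0.0, 283.6], [0.0, 391.3, 213.0], [0.0, 0.0, 1.0]] [[-0.016, -1.0, -0.001, 0.072], [-0.996, 0.017, -0.093, 0.567], [0.093, -0.0, -0.996, 1.047], [0.0, 0.0, 0.0, 1.0]]
wrist [[374.3, 0.0, 282.7], [0.0, 374.3, 217.0], [0.0, 0.0, 1.0]] [[0.328, -0.945, -0.003, -0.648], [-0.906, -0.315, 0.283, -0.035], [-0.269, -0.09, -0.959, 0.391], [0.0, 0.0, 0.0, 1.0]]
0.15
```

View pics/scene0.png

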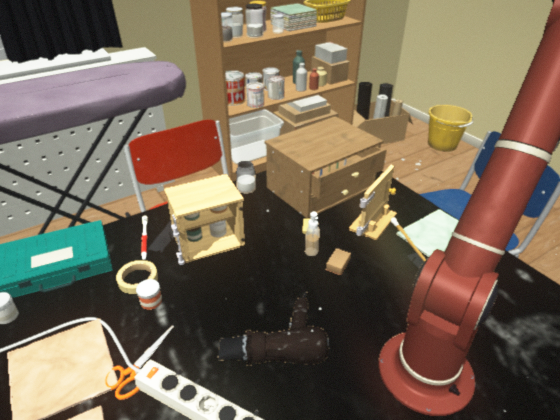

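View pics/top0.png

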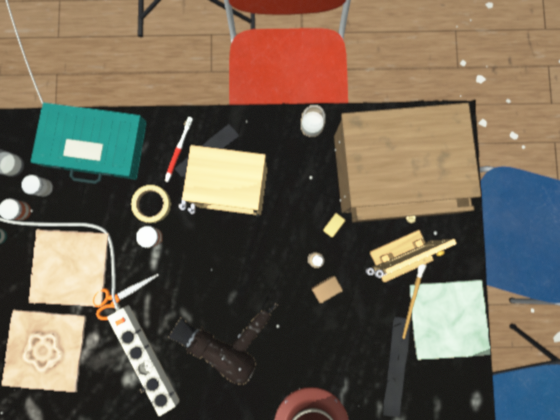

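View pics/wrist0.png

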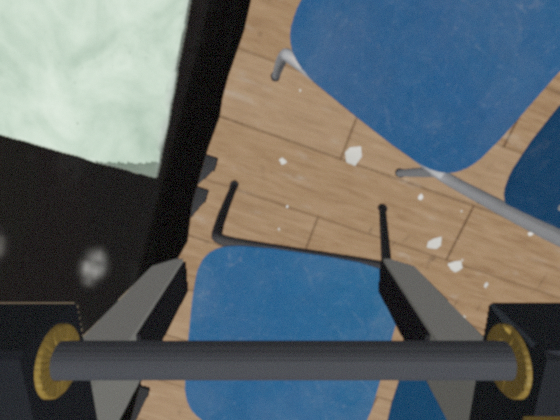

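```bash
python3 - <<'E'
import cv2
t=cv2.imread("pics/top0.png");s=cv2.imread("pics/scene0.png")
def c(im,x0,y0,w,h,f,n): cv2.imwrite(f"pics/{n}.png",cv2.resize(im[y0:y0+h,x0:x0+w],None,fx=f,fy=f,interpolation=cv2.INTER_CUBIC))
c(t,120,130,160,120,5,"z_cab");c(t,340,190,130,100,6,"z_door")
c(s,100,160,160,120,5,"z_scab");c(s,290,150,150,120,5,"z_sdoor")
E
```

```text
(no output)
```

View pics/z_cab.png

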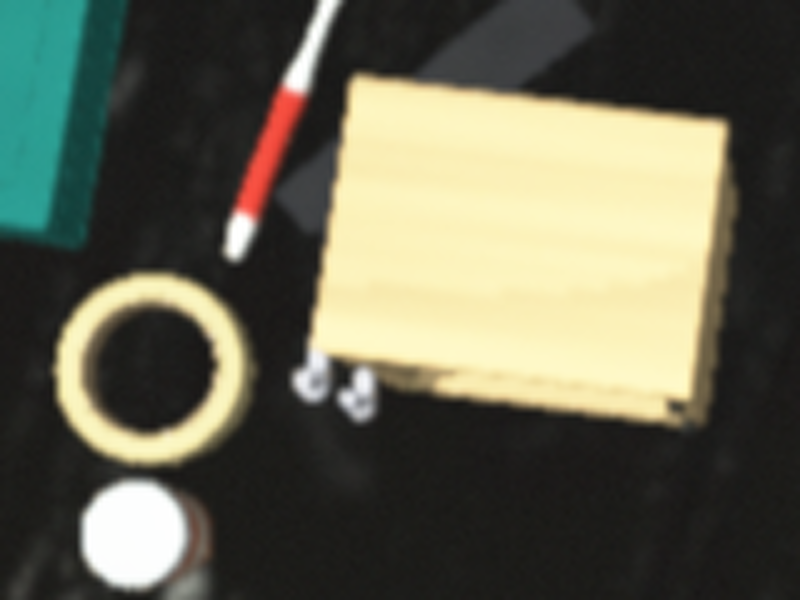

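View pics/z_door.png

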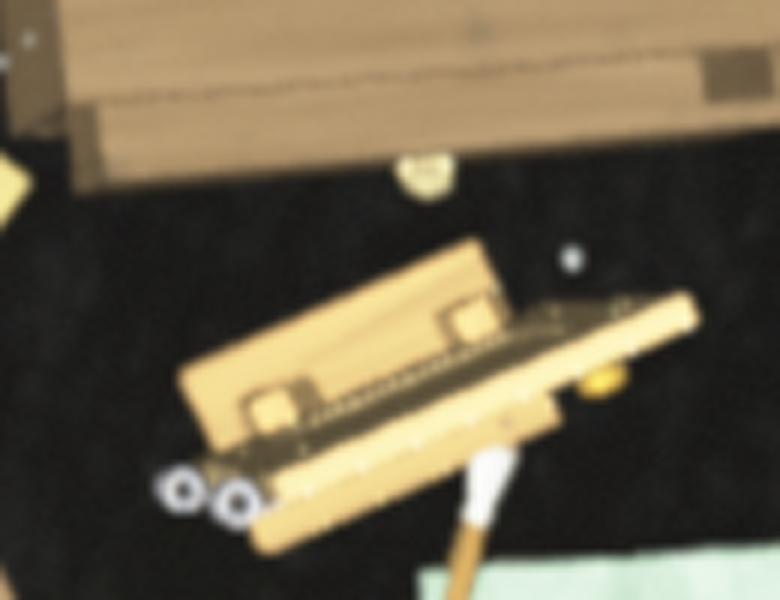

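View pics/z_scab.png

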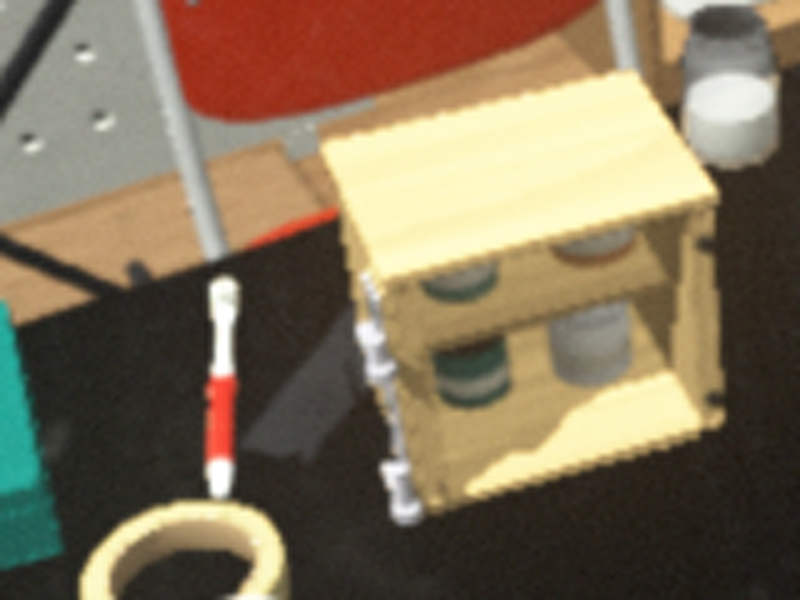

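View pics/z_sdoor.png

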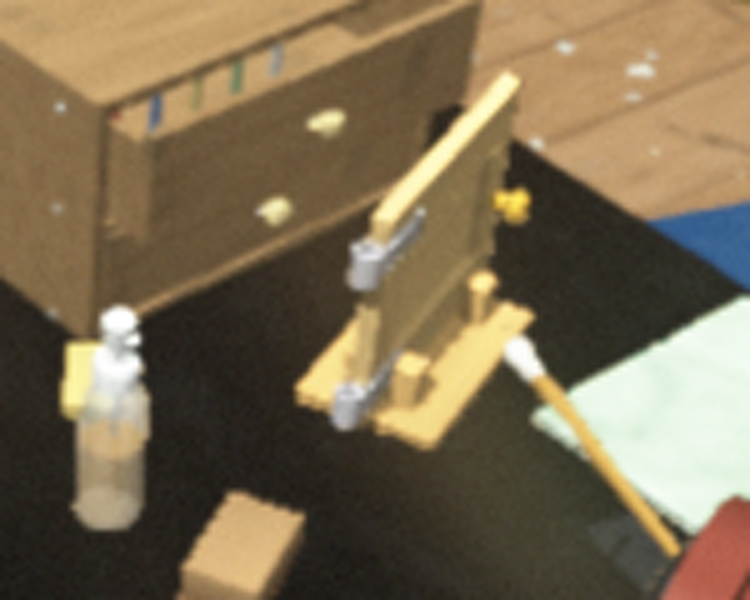

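```bash
cat > h.py <<'E'
import numpy as np, cv2
def load(n): 
    z=np.load(f"pics/{n}_cal.npz"); return z["intrinsics"],z["extrinsics"]
def ray(K,E,u,v):
    R=E[:3,:3];c=-R.T@E[:3,3]; d=R.T@np.linalg.inv(K)@np.array([u,v,1.]); return c,d
def atz(K,E,u,v,z):
    c,d=ray(K,E,u,v); return c+d*(z-c[2])/d[2]
def proj(K,E,p):
    q=E[:3,:3]@np.asarray(p)+E[:3,3]; q=K@q; return q[:2]/q[2]
E
python3 - <<'E'
from h import *
K,E=load("top0"); np.set_printoptions(precision=4,suppress=True)
d=np.load("pics/top0.npy")
c=[(x/5+120,y/5+130) for x,y in [(355,75),(727,122),(690,402),(313,348)]]
P=[atz(K,E,u,v,.172) for u,v in c]
print(np.array(P))
for i in range(4): print(np.linalg.norm(P[i]-P[(i+1)%4]))
# depth-based height check
def pt(u,v):
    dd=d[int(round(v)),int(round(u))]; q=np.linalg.inv(K)@np.array([u,v,1.])*dd
    return E[:3,:3].T@(q-E[:3,3])
print("cabtop",pt(225,180))
h=atz(K,E,265/6+340,495/6+190,.162); f=atz(K,E,695/6+340,310/6+190,.162)
print("door",h,f,np.linalg.norm(h-f), pt(415,258),pt(400,264))
for n,x,y,z in [("knH",183,490,.148),("knL",238,502,.048)]: print(n,atz(K,E,x/6+340,y/6+190,z))
for n,x,y,z in [("pinH",313,382,.144),("pinL",358,402,.054)]: print(n,atz(K,E,x/5+120,y/5+130,z))
for n,u,v,z in [("bottle",316,260,.139),("wax",334,225,.014),("brown",327,290,.02),("pot",147,237,.055),("tape",150,203,.025)]: print(n,atz(K,E,u,v,z),pt(u,v))
K2,E2=load("wrist0"); C=-E2[:3,:3].T@E2[:3,3]
from scipy.spatial.transform import Rotation as R
from scipy.spatial.transform import Rotation
q=np.array([.117,-.1173,.6982,-.6965]);T=Rotation.from_quat(q[[1,2,3,0]]).as_matrix();print("T",T)
print("cam in tool",T.T@(C-np.array([.2121,-.6136,.2345])), T.T@E2[:3,:3].T)
E
```

```text
[[0.7231 0.2834 0.172 ]
 [0.697  0.1043 0.172 ]
 [0.5619 0.1235 0.172 ]
 [0.5907 0.3027 0.172 ]]
0.18097687287970035
0.136408371497856
0.18144163409859848
0.13373296167283966
cabtop [0.636  0.2015 0.1732]
door [ 0.4106 -0.1724  0.162 ] [ 0.4804 -0.3457  0.162 ] 0.18690121884541622 [ 0.4434 -0.2465  0.1628] [ 0.4298 -0.2107  0.1616]
knH [ 0.4122 -0.1432  0.148 ]
knL [ 0.4006 -0.1891  0.048 ]
pinH [0.5777 0.3098 0.144 ]
pinL [0.5768 0.3089 0.054 ]
bottle [ 0.4419 -0.0139  0.139 ] [ 0.4419 -0.0139  0.139 ]
wax [ 0.5338 -0.0761  0.014 ] [ 0.5339 -0.0763  0.0125]
brown [ 0.3573 -0.0514  0.02  ] [ 0.358  -0.0507  0.026 ]
pot [0.5076 0.4269 0.055 ] [0.5076 0.4262 0.0568]
tape [0.6023 0.4306 0.025 ] [0.605  0.4381 0.003 ]
T [[-0.9451 -0.0008  0.3268]
 [-0.3268  0.0023 -0.9451]
 [ 0.     -1.     -0.0024]]
cam in tool [-0.0786 -0.1486 -0.0002] [[-0.0013  0.959   0.2832]
 [ 0.0007 -0.2832  0.959 ]
 [ 1.      0.0015 -0.0003]]
```

```bash
cat >> h.py <<'E'
from scipy.spatial.transform import Rotation
def tool(yaw,pitch=0):
    "door yaw -> tool quaternion wxyz; tool x=-ydoor, y=-z, z=xdoor"
    c,s=np.cos(yaw),np.sin(yaw)
    xd=np.array([c,s,0]);yd=np.array([-s,c,0])
    M=np.array([-yd,[0,0,-1],xd]).T
    q=Rotation.from_matrix(M).as_quat(); return q[[3,0,1,2]]
E
python3 - <<'E'
from h import *
from plant import ik,readout,cams
K,E=load("top0"); np.set_printoptions(precision=4,suppress=True)
d=np.load("pics/top0.npy")
for n,x,y,z in [("knL",183,490,.048),("knH",238,502,.148)]: print(n,atz(K,E,x/6+340,y/6+190,z))
def pt(u,v):
    dd=d[int(round(v)),int(round(u))]; q=np.linalg.inv(K)@np.array([u,v,1.])*dd
    return E[:3,:3].T@(q-E[:3,3])
for u,v in [(400,170),(360,205),(440,200),(360,216),(440,208),(411,218),(457,243),(452,245),(440,253)]: print(u,v,pt(u,v))
for p,y in [((.4455,-.259,.3),22),((.4455,-.259,.142),22),((.4455,-.259,.3),202),((.56,.21,.3),-38),((.5,.21,.18),-68),((.5,.21,.18),112),((.5,.2,.16),-38),((.55,.2,.16),-8)]:
    print(p,y,ik(p,tool(np.radians(y))))
E
```

```text
knL [ 0.4063 -0.165   0.048 ]
knH [ 0.4071 -0.165   0.148 ]
400 170 [ 0.6518 -0.2149  0.1806]
360 205 [ 0.57   -0.1175  0.1788]
440 200 [ 0.5788 -0.3066  0.1789]
360 216 [ 0.545  -0.1188  0.1676]
440 208 [ 0.5679 -0.3384  0.0973]
411 218 [ 0.5405 -0.2499  0.1371]
457 243 [ 0.4786 -0.4176  0.0048]
452 245 [ 0.4726 -0.3346  0.1657]
440 253 [ 0.4531 -0.3345  0.0916]
(0.4455, -0.259, 0.3) 22 [ 0.8292  0.3769 -0.4916  1.6988  0.1948  1.1146  0.6646]
(0.4455, -0.259, 0.142) 22 [ 0.7646  0.5603 -0.4185  1.9131  0.3278  0.7352  0.5412]
(0.4455, -0.259, 0.3) 202 [ 0.2676  0.3517  0.3049  1.7157 -0.1168  1.092  -2.1487]
(0.56, 0.21, 0.3) -38 [ 0.0373  0.567  -0.7413  1.4689  0.3911  1.2574 -1.4099]
(0.5, 0.21, 0.18) -68 [-0.1863  0.537  -0.3813  1.8008  0.2556  0.8524 -1.8753]
(0.5, 0.21, 0.18) 112 [ 0.1451  0.6865 -0.9608  1.7909  0.6555  1.0201  0.8814]
(0.5, 0.2, 0.16) -38 [-0.0786  0.5826 -0.526   1.8301  0.3833  0.8312 -1.4585]
(0.55, 0.2, 0.16) -8 [-0.0018  0.6708 -0.6346  1.6971  0.4764  0.9332 -0.9626]
```

```bash
cat >> h.py <<'E'
def snap(name,tag):
    from plant import cams,readout
    c=cams.calibration(name); im,d=cams.capture(name)
    cv2.imwrite(f"pics/{tag}.png",im[:,:,::-1]); np.save(f"pics/{tag}.npy",d); np.savez(f"pics/{tag}_cal.npz",**c)
    return im,d,c
def zoom(tag,x0,y0,w,h,f):
    im=cv2.imread(f"pics/{tag}.png"); cv2.imwrite(f"pics/{tag}_z.png",cv2.resize(im[y0:y0+h,x0:x0+w],None,fx=f,fy=f,interpolation=cv2.INTER_CUBIC))
E
python3 - <<'E'
from h import *
from plant import *
ctrl.move_ptp([.4453,-.261,.30],tool(np.radians(21.9)))
s=readout.read_state();print(s["time_s"],s["tool_pos"],s["force"])
snap("wrist","w1")
E
```

```text
1.725 [ 0.44465808 -0.26267891  0.29964145] [-0.26504466 -0.43512567 -0.39472649]
```

View pics/w1.png

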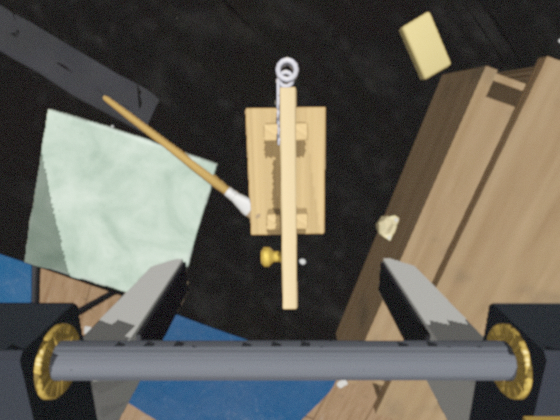

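```bash
python3 - <<'E'
from h import *
im=cv2.imread("pics/w1.png")
a=cv2.resize(im[45:125,245:345],None,fx=4,fy=4,interpolation=cv2.INTER_CUBIC)
b=cv2.resize(im[245:325,245:345],None,fx=4,fy=4,interpolation=cv2.INTER_CUBIC)
cv2.imwrite("pics/w1z.png",np.hstack([a,b]))
E
```

```text
(no output)
```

View pics/w1z.png

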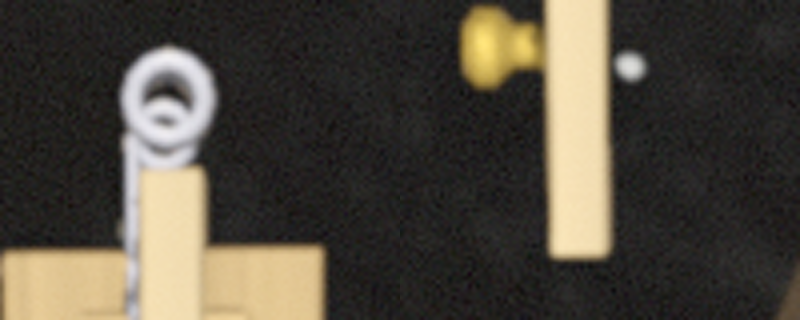

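```bash
python3 - <<'E'
from h import *
np.set_printoptions(precision=4,suppress=True)
K,E=load("w1")
h=atz(K,E,288.5,87,.162);f=atz(K,E,290,309.5,.162);k=atz(K,E,287,69.2,.148)
print(h,f,k,np.linalg.norm(h-f))
v=(f-h)[:2];yaw=np.arctan2(v[0],-v[1]);print(np.degrees(yaw))
u=v/np.linalg.norm(v); m=(h+f)[:2]/2; print("mid",m, "knuckle along",(k[:2]-m)@u, "perp",(k[:2]-m)@[-u[1],u[0]])
E
```

```text
[ 0.4137 -0.175   0.162 ] [ 0.4827 -0.3421  0.162 ] [ 0.4079 -0.163   0.148 ] 0.18078525747386143
22.44170519912067
mid [ 0.4482 -0.2585] knuckle along -0.10368137781992808 perp -0.0008396940711699387
```

```bash
python3 - <<'E'
from h import *
from plant import *
np.set_printoptions(precision=4,suppress=True)
q=tool(np.radians(22.4))
ctrl.line_to([.4482,-.2585,.20],rot=q,max_speed=.2)
print(ctrl.line_to([.4482,-.2585,.141],rot=q,max_speed=.15,f_stop=8))
s=readout.read_state();print(s["time_s"],s["tool_pos"],s["force"])
claw.set_gripper(0.0,45)
s=readout.read_state();print(s["time_s"],s["tool_pos"],s["force"],s["opening"])
ctrl.line_to([.4482,-.2585,.155],rot=q,max_speed=.05)
ctrl.line_to([.4482,-.2585,.20],rot=q,max_speed=.1)
s=readout.read_state();print(s["time_s"],s["tool_pos"],s["force"],s["opening"],s["moment"])
ctrl.line_to([.4482,-.2585,.305],rot=q,max_speed=.2)
s=readout.read_state();print(s["time_s"],s["tool_pos"],s["force"],s["opening"],s["moment"])
snap("wrist","w2")
E
```

```text
False
2.9667 [ 0.4491 -0.2589  0.1421] [ 0.1943  0.531  -0.156 ]
4.1917 [ 0.4481 -0.2585  0.1409] [-0.7997 -0.6713  0.2908] 0.01189259679253961
5.225 [ 0.4477 -0.2584  0.1996] [-0.1653  0.0471 -3.2057] 0.01152404560366572 [-0.0057 -0.0685 -0.0196]
5.9 [ 0.4471 -0.2582  0.3035] [-1.1902 -0.0711 -3.4167] 0.011981677719406794 [-0.0624 -0.0742  0.0168]
```

View pics/w2.png

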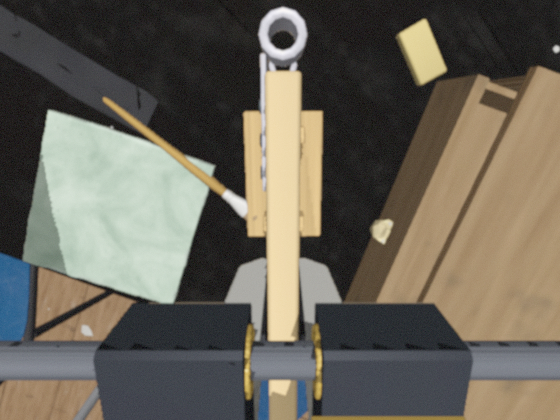

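```bash
cat >> h.py <<'E'
def dirs(yaw): 
    c,s=np.cos(yaw),np.sin(yaw); return np.array([c,s]),np.array([-s,c])  # door x, y
def tcp_for(axis,oz,yaw,L=.1035,H=.129):
    "door axis xy and origin height -> TCP position"
    x,y=dirs(yaw); p=np.asarray(axis)-L*y; return np.array([p[0],p[1],oz+H])
E
python3 - <<'E'
from h import *
from plant import *
np.set_printoptions(precision=4,suppress=True)
yaw=np.radians(-53.3);q=tool(yaw);x,y=dirs(yaw)
pin=np.array([.577,.3095])
ax=pin-.03*x
ctrl.line_to([.4482,-.2585,.335],rot=tool(np.radians(22.4)),max_speed=.2)
ctrl.move_ptp(tcp_for(ax,.205,yaw),q)
s=readout.read_state();print(s["time_s"],s["tool_pos"],s["force"],tcp_for(ax,.205,yaw))
print(ctrl.line_to(tcp_for(ax,.046,yaw),rot=q,max_speed=.15,f_stop=6))
ctrl.hold(.4)
s=readout.read_state();print(s["time_s"],s["tool_pos"],s["force"],tcp_for(ax,.046,yaw),s["tcp_rot"],q)
snap("wrist","w3");snap("top","t3");snap("scene","s3")
zoom("w3",180,0,200,150,4)
zoom("s3",100,130,200,150,4)
E
```

```text
8.3 [0.4767 0.2705 0.3336] [ 0.6822 -0.3674 -3.6044] [0.4761 0.2717 0.334 ]
False
9.9083 [0.4762 0.2718 0.1753] [-0.0188 -0.0176 -3.3762] [0.4761 0.2717 0.175 ] [ 0.2228 -0.2224  0.6712 -0.6711] [ 0.2226 -0.2226  0.6712 -0.6712]
```

View pics/w3.png

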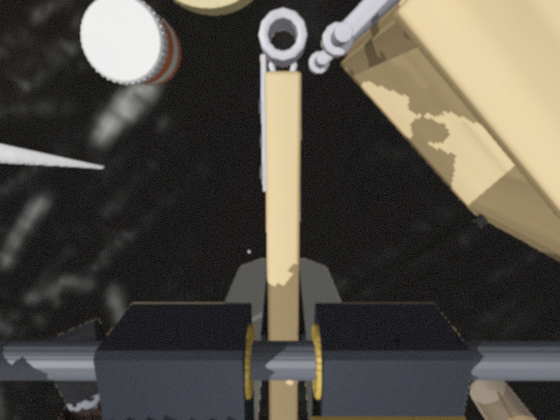

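View pics/w3_z.png

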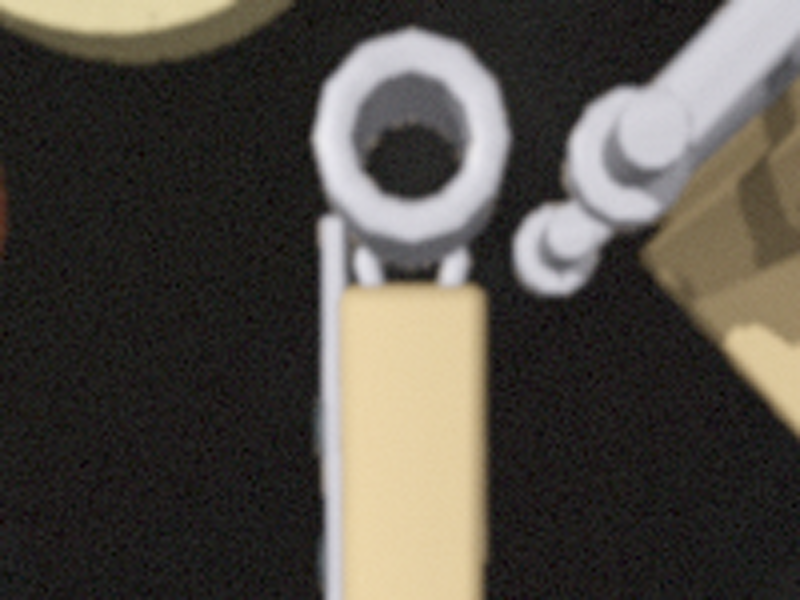

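View pics/s3_z.png

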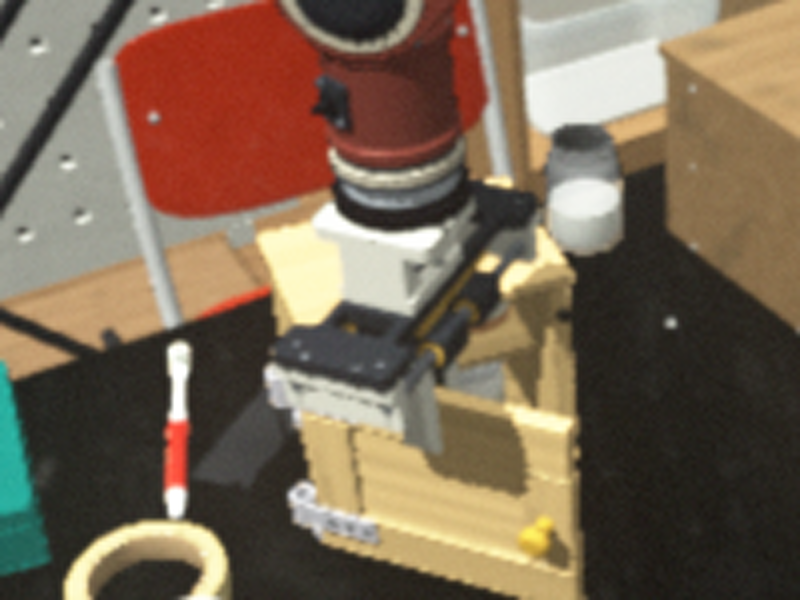

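```bash
python3 - <<'E'
from h import *
np.set_printoptions(precision=4,suppress=True)
K,E=load("w3");d=np.load("pics/w3.npy")
def full(x,y): return (x/4+180-.375,y/4-.375)
def pt(u,v):
    dd=d[int(round(v)),int(round(u))]; q=np.linalg.inv(K)@np.array([u,v,1.])*dd
    return E[:3,:3].T@(q-E[:3,3])
k=atz(K,E,*full(411.5,136),.1823)
ph=atz(K,E,*full(652,130),.144);pl=atz(K,E,*full(574,238),.054)
print("kn",k,"ph",ph,"pl",pl)
print(pt(*full(652,130)),pt(*full(574,238)),pt(*full(411,210)),pt(280,150))
yaw=np.radians(-53.3);x,y=dirs(yaw)
tcp=np.array([.4762,.2718])
print("axis by tcp",tcp+.1035*y)
for p in(ph,pl): print("delta door x,y",(p-k)[:2]@x,(p-k)[:2]@y)
# project model: circles overlay
im=cv2.imread("pics/w3.png");
big=cv2.resize(im[0:150,180:380],None,fx=4,fy=4,interpolation=cv2.INTER_CUBIC)
def circ(c,r,z,col):
    t=np.linspace(0,2*np.pi,60);pp=[proj(K,E,[c[0]+r*np.cos(a),c[1]+r*np.sin(a),z]) for a in t]
    pp=np.array([((u+.375-180)*4,(v+.375)*4) for u,v in pp]); cv2.polylines(big,[pp.round().astype(int)],True,col,1)
circ(k,.0085,.1823,(0,0,255));circ(k,.0052,.1823,(0,0,255));circ(k,.0052,.1603,(0,255,255))
for p,z,zb in((ph,.144,.127),(pl,.054,.028)): circ(p,.0041,z,(0,0,255));circ(p,.0075,zb,(0,255,0))
cv2.imwrite("pics/w3o.png",big)
E
```

```text
kn [0.5582 0.3336 0.1823] ph [0.5796 0.3169 0.144 ] pl [0.5795 0.3158 0.054 ]
[0.5797 0.3169 0.1435] [0.5796 0.3158 0.0531] [0.5536 0.3302 0.1813] [0.527  0.3113 0.1943]
axis by tcp [0.5592 0.3337]
delta door x,y 0.026206613580977426 0.007166414646076045
delta door x,y 0.02695294633746233 0.0064139382603485996
```

View pics/w3o.png

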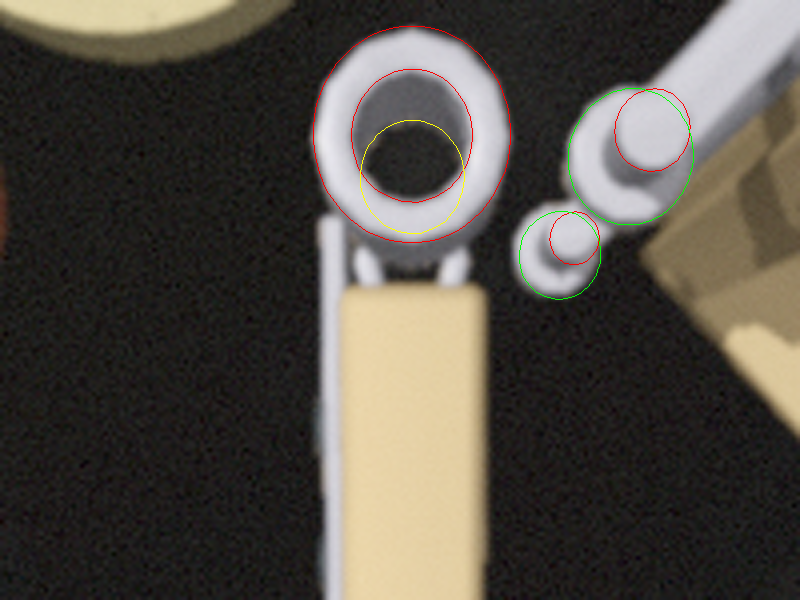

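```bash
python3 - <<'E'
from h import *
from plant import *
np.set_printoptions(precision=4,suppress=True)
q=tool(np.radians(-53.3))
p=np.array([.49755,.25455,.1745])
print(ctrl.line_to(p,rot=q,max_speed=.06,f_stop=4))
ctrl.hold(.3)
s=readout.read_state();print(s["time_s"],s["tool_pos"],s["force"])
snap("wrist","w4");snap("top","t4");zoom("w4",220,0,120,90,6);zoom("t4",160,180,80,60,8)
E
```

```text
False
10.9667 [0.4973 0.2549 0.1746] [-0.2191 -0.6799 -3.2427]
```

View pics/w4_z.png

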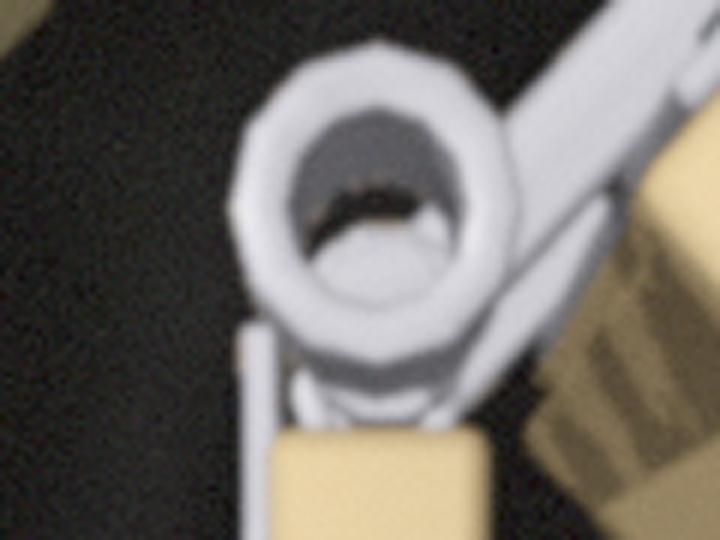

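View pics/t4_z.png

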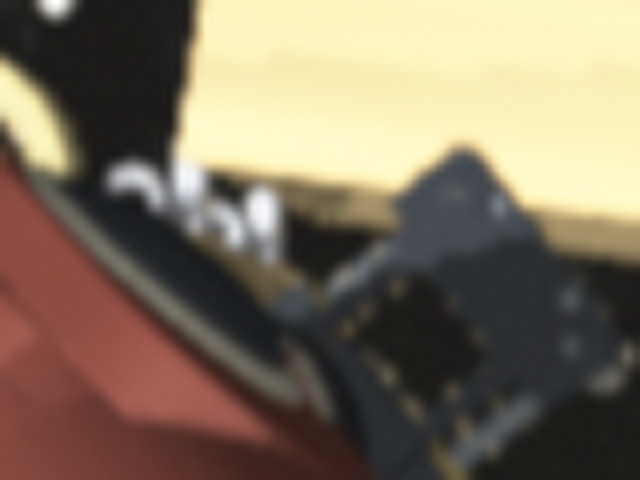

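```bash
python3 - <<'E'
from h import *
K,E=load("w4")
def full(x,y): return (x/6+220-.42,y/6-.42)
k=atz(K,E,*full(376,205),.1816);print(k)
def circ(c,r,z):
    t=np.linspace(0,2*np.pi,180);pp=[proj(K,E,[c[0]+r*np.cos(a),c[1]+r*np.sin(a),z]) for a in t]
    return np.array([((u+.42-220)*6,(v+.42)*6) for u,v in pp])
for n,r,z in(("out",.0085,.1816),("in",.0052,.1816),("lowin",.0052,.1596),("tip",.0041,.144),("tipL",.0041,.054)):
    c=circ(k,r,z);print(n,c.min(0).round(),c.max(0).round())
E
```

```text
[0.57918258 0.31684113 0.1816    ]
out [228.  39.] [524. 365.]
in [285. 104.] [467. 303.]
lowin [299. 181.] [455. 351.]
tip [321. 240.] [433. 361.]
tipL [342. 378.] [415. 457.]
```

```bash
cat >> h.py <<'E'
YAW=np.radians(-53.3)
def st(m=""):
    from plant import readout
    s=readout.read_state();print(m,round(s["time_s"],2),np.round(s["tool_pos"],4),np.round(s["force"],2),np.round(s["moment"],2),round(s["opening"],4));return s
E
python3 - <<'E'
from h import *
from plant import *
q=tool(YAW);x,y=dirs(YAW)
c=np.array([.49755,.25455])+.0003*x+.0004*y
ctrl.line_to([*c,.1745],rot=q,max_speed=.02);st("pre")
print(ctrl.line_to([*c,.160],rot=q,max_speed=.02,f_stop=2.5));st("low")
E
```

```text
pre 11.32 [0.4981 0.2546 0.1745] [ 0.24 -0.02 -3.64] [-0.03 -0.02  0.03] 0.012
False
low 12.19 [0.4981 0.2546 0.1601] [ 0.23  0.17 -2.45] [ 0.01  0.02 -0.02] 0.0118
```

```bash
python3 - <<'E'
from h import *
from plant import *
snap("wrist","w5");snap("scene","s5");zoom("w5",220,0,120,90,6);zoom("s5",140,150,100,80,8)
E
```

```text
(no output)
```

View pics/w5_z.png

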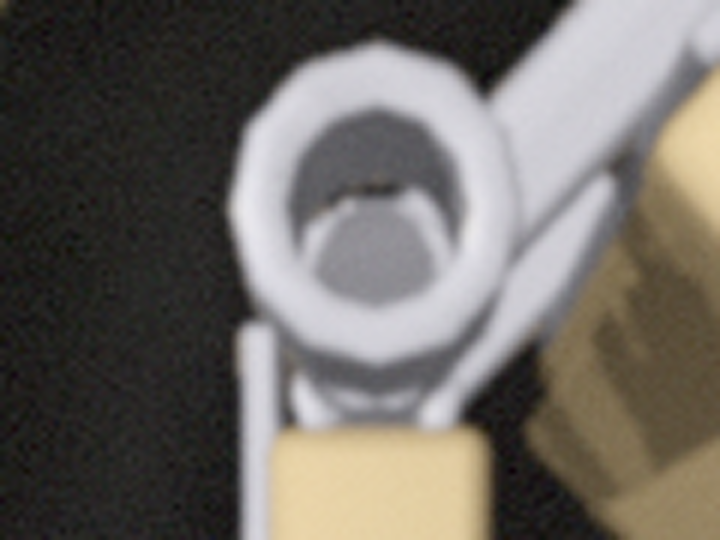

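View pics/s5_z.png

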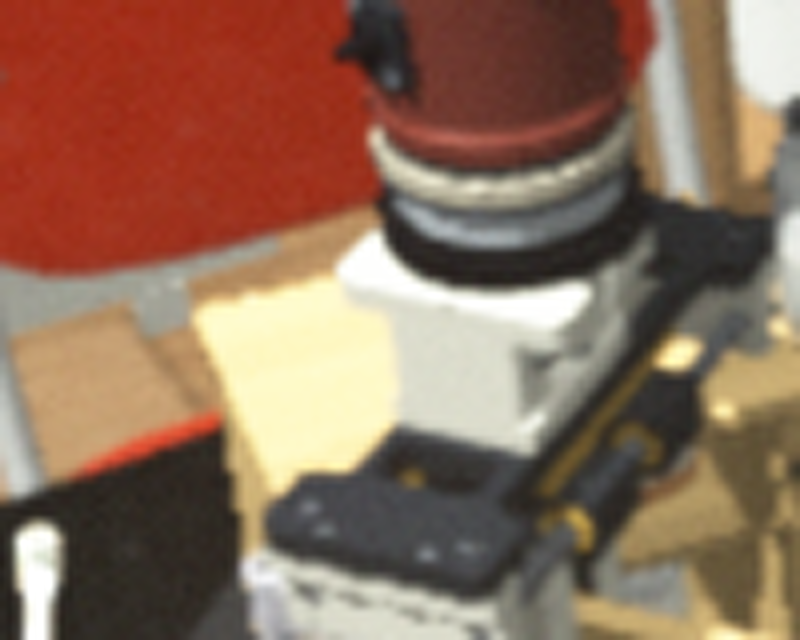

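```bash
python3 - <<'E'
from h import *
from plant import *
q=tool(YAW);x,y=dirs(YAW)
c=np.array([.49755,.25455])+.0003*x+.0000*y
print(ctrl.line_to([*c,.154],rot=q,max_speed=.015,f_stop=3));st("a")
E
```

```text
False
a 12.84 [0.4977 0.2543 0.1539] [-0.12 -0.08 -2.75] [-0.04 -0.03  0.03] 0.0121
```

```bash
python3 - <<'E'
from h import *
from plant import *
q=tool(YAW);x,y=dirs(YAW)
c=np.array([.49755,.25455])+.0003*x
print(ctrl.line_to([*c,.146],rot=q,max_speed=.02,f_stop=3));st("a")
print(ctrl.line_to([*c,.138],rot=q,max_speed=.01,f_stop=2.5));st("b")
ctrl.hold(.2);st("c")
snap("wrist","w6");zoom("w6",220,0,120,90,6)
E
```

```text
False
a 13.39 [0.4977 0.2543 0.1459] [-0.41 -0.11 -2.8 ] [-0.01 -0.04  0.02] 0.012
True
b 13.87 [0.4976 0.2542 0.1425] [-1.25 -1.02  5.51] [ 0.11 -0.25  0.04] 0.0122
c 14.07 [0.4975 0.2541 0.1424] [-1.77 -0.54  6.35] [ 0.17 -0.27 -0.02] 0.0117
```

View pics/w6_z.png

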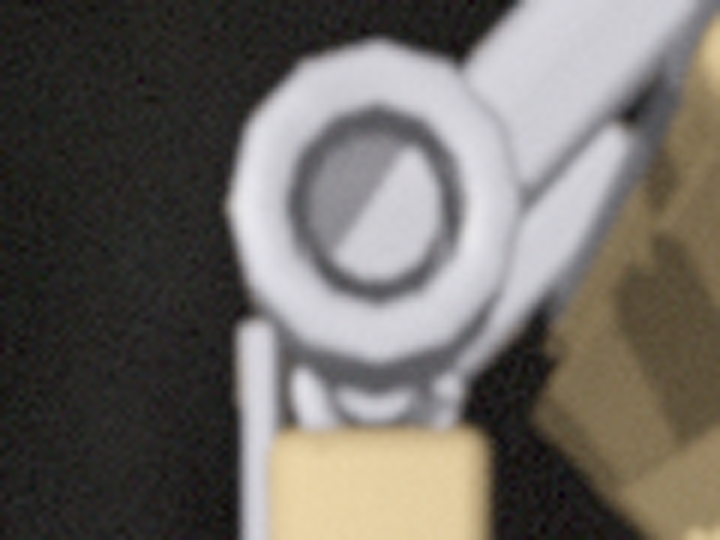

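```bash
python3 - <<'E'
from h import *
from plant import *
q=tool(YAW);x,y=dirs(YAW)
c=np.array([.49755,.25455])+.0003*x
ctrl.line_to([*c,.1432],rot=q,max_speed=.01);st("a")
claw.set_gripper(.03,20);st("rel")
ctrl.hold(.3)
ctrl.line_to([*c,.20],rot=q,max_speed=.1);
ctrl.line_to([*c,.26],rot=q,max_speed=.2);st("up")
snap("wrist","w7");snap("scene","s7");zoom("s7",120,150,160,120,5)
E
```

```text
a 14.54 [0.4976 0.2542 0.1429] [ 0.71 -0.72 -0.39] [ 0.12 -0.21 -0.03] 0.0121
rel 15.08 [0.4977 0.2543 0.1432] [-0.64  0.62  0.04] [ 0.04 -0.   -0.05] 0.0299
up 16.55 [0.4975 0.2541 0.2595] [-1.04 -1.16 -0.16] [-0.03 -0.02 -0.06] 0.0296
```

View pics/w7.png

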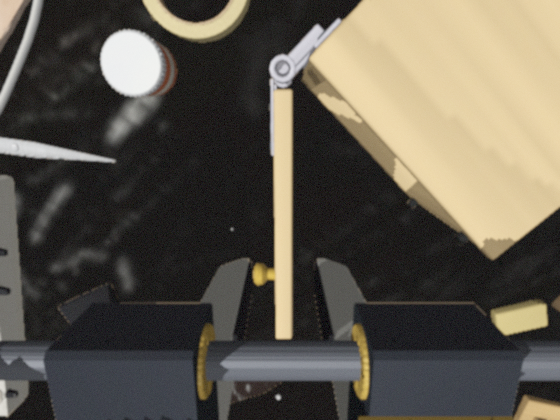

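View pics/s7_z.png

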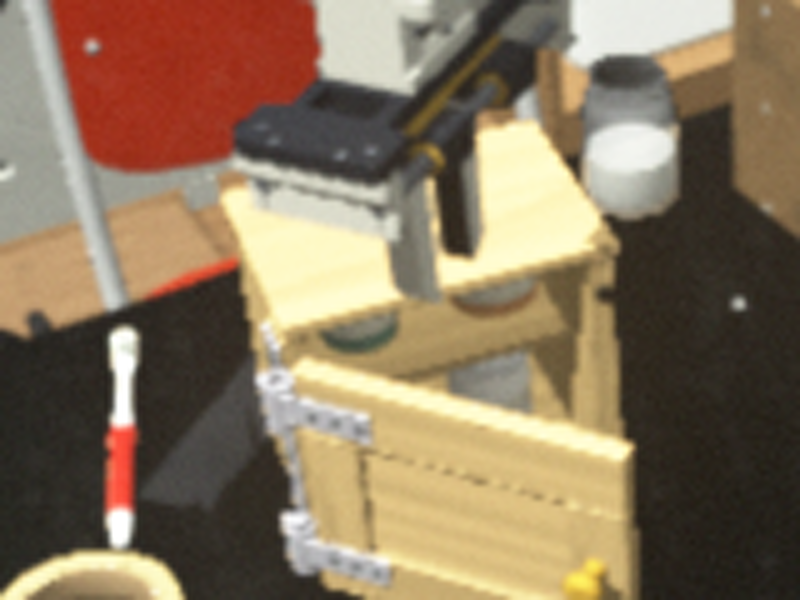

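```bash
cat >> h.py <<'E'
PIN=np.array([.5793,.3166])
def push(yaw,off,Lp=.14):
    x,y=dirs(yaw); return PIN+x*off-y*Lp
E
python3 - <<'E'
from h import *
from plant import *
z=.139
q=tool(YAW)
a=push(YAW,-.045)
ctrl.line_to([*a,.26],rot=q,max_speed=.2)
claw.set_gripper(0.0,10)
print(ctrl.line_to([*a,z],rot=q,max_speed=.15,f_stop=4));st("down")
# approach contact
print("contact",ctrl.line_to([*push(YAW,-.018),z],rot=q,max_speed=.03,f_stop=1.5));s=st("c")
x,y=dirs(YAW);r=s["tool_pos"][:2]-PIN;print("off",r@x,r@y)
E
```

```text
False
down 18.73 [0.4406 0.2695 0.1397] [ 0.01 -0.89  1.12] [ 0.02 -0.03  0.02] 0.0007
contact False
c 19.77 [0.4561 0.2476 0.139 ] [-1.36  0.22 -0.22] [-0.02  0.02 -0.05] 0.0004
off -0.018309644488675877 -0.14000575119839792
```

```bash
python3 - <<'E'
from h import *
from plant import *
z=.139
for d in (-48,-42,-36,-30,-24):
    y=np.radians(d)
    if ctrl.line_to([*push(y,-.0215),z],rot=tool(y),max_speed=.05,f_stop=5): print("stop",d);break
st("a")
snap("wrist","w8");snap("scene","s8");zoom("s8",120,150,160,120,5)
E
```

```text
a 21.92 [0.5023 0.1978 0.139 ] [-0.31  0.19  0.98] [-0.05 -0.05 -0.01] 0.0001
```

View pics/w8.png

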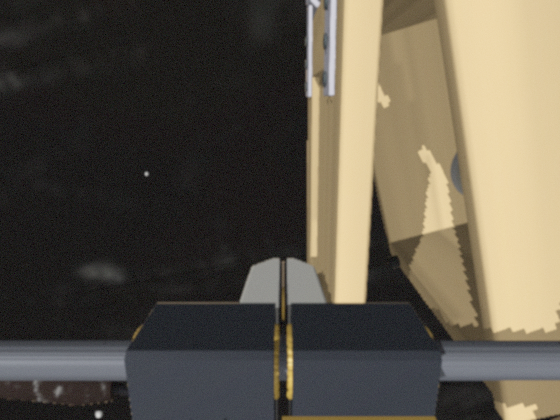

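View pics/s8_z.png

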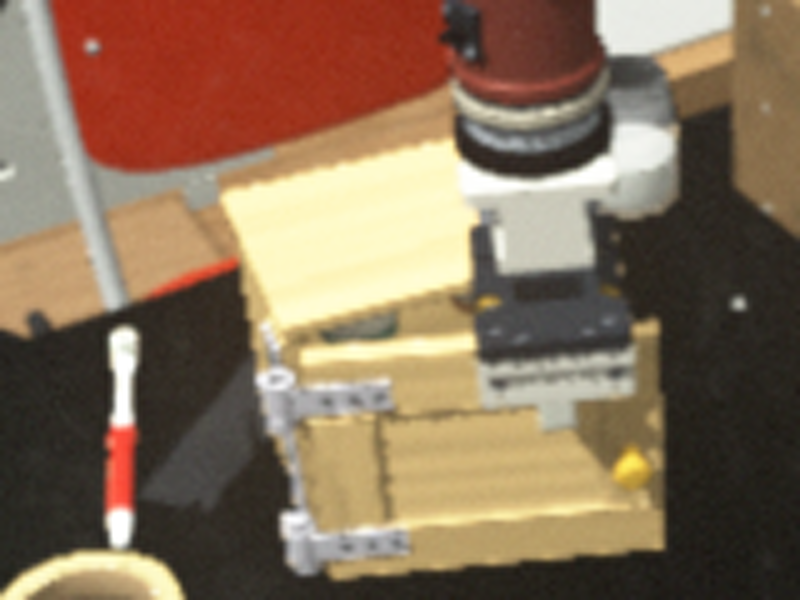

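```bash
python3 - <<'E'
from h import *
from plant import *
z=.139
for d in (-19,-15,-12,-10,-8.5,-7,-5.5,-4):
    y=np.radians(d)
    r=ctrl.line_to([*push(y,-.0225),z],rot=tool(y),max_speed=.03 if d<-14 else .012,f_stop=2.0)
    s=st(str((d,r)))
    if r and d>-13: break
ctrl.hold(.2);st("h")
snap("wrist","w9");snap("scene","s9");zoom("s9",120,150,160,120,5)
E
```

```text
(-19, False) 22.55 [0.5122 0.1917 0.139 ] [-0.31  0.19 -0.27] [-0.02 -0.08 -0.04] 0.0003
(-15, False) 23.03 [0.5211 0.1873 0.139 ] [ 0.51 -0.41 -0.88] [ 0.   -0.03  0.02] 0.0005
(-12, False) 23.8 [0.5281 0.1843 0.139 ] [ 0.01  1.02 -0.52] [-0.1  -0.05  0.03] 0.0005
(-10, False) 24.36 [0.5329 0.1826 0.139 ] [ 0.6  -0.4  -0.41] [-0.01 -0.08 -0.03] 0.0008
(-8.5, False) 24.82 [0.5364 0.1814 0.139 ] [ 0.78 -0.11 -0.29] [-0.08 -0.04 -0.03] 0.0003
(-7, True) 25.12 [0.5382 0.1804 0.1384] [0.52 0.21 0.35] [-0.04 -0.04 -0.02] 0.0003
h 25.32 [0.5378 0.1801 0.1379] [-0.5   0.07  0.57] [-0.04 -0.02  0.01] 0.0004
```

View pics/w9.png

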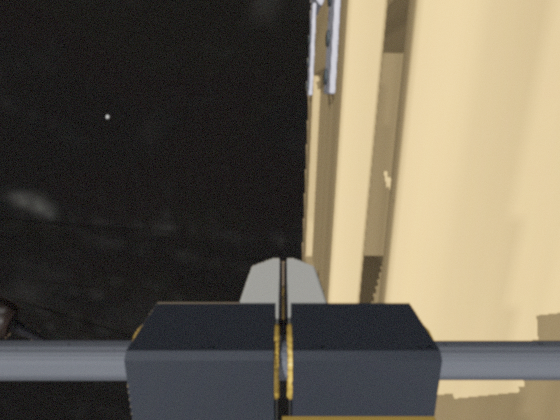

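View pics/s9_z.png

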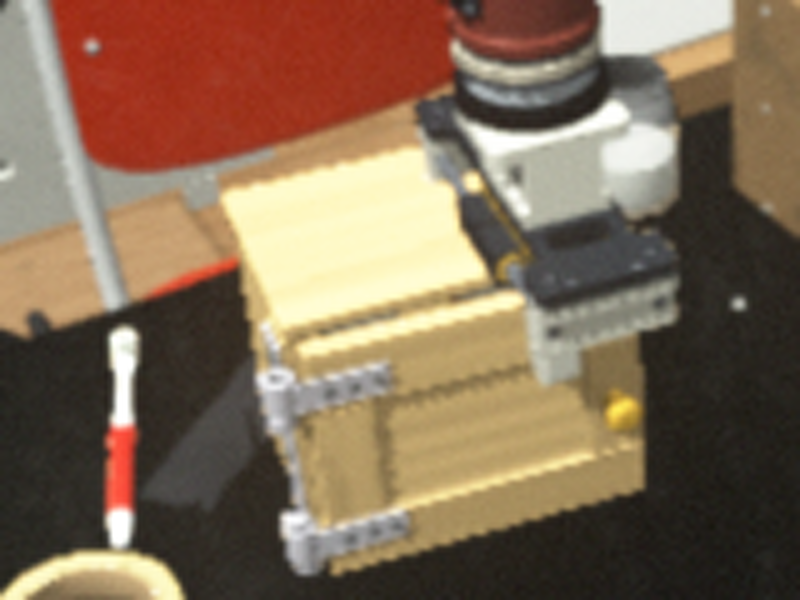

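```bash
python3 - <<'E'
from h import *
from plant import *
z=.139
for d in (-7.5,-6.5,-5.5,-4.5,-3.5,-2.5,-1.5):
    y=np.radians(d)
    r=ctrl.line_to([*push(y,-.0225),z],rot=tool(np.radians(-8)),max_speed=.01,f_stop=3.0)
    ctrl.hold(.1)
    s=st(str((d,r)))
    if s["force"][0]<-2: break
snap("wrist","w10");snap("scene","s10");zoom("s10",120,150,160,120,5)
E
```

```text
(-7.5, False) 25.81 [0.5386 0.1807 0.1389] [-0.81  0.11 -0.37] [-0.03 -0.02 -0.03] 0.0004
(-6.5, True) 26.12 [0.5378 0.1801 0.138 ] [ 0.02 -0.15 -0.2 ] [-0.   -0.03  0.05] 0.0004
(-5.5, True) 26.57 [0.5376 0.1793 0.137 ] [0.11 0.26 0.81] [-0.02 -0.05  0.01] 0.0004
(-4.5, True) 27.08 [0.5374 0.1787 0.1361] [ 0.37 -0.88  0.73] [-0.07 -0.09 -0.03] 0.0005
(-3.5, True) 27.65 [0.5371 0.1781 0.1353] [0.15 0.74 0.09] [-0.04 -0.13  0.02] 0.0006
(-2.5, True) 28.27 [0.5368 0.1775 0.1344] [-0.19 -0.37 -0.67] [-0.03 -0.13  0.02] 0.0007
(-1.5, True) 28.95 [0.5365 0.1768 0.1335] [ 0.51 -0.44  0.73] [-0.03 -0.06 -0.  ] 0.0005
```

View pics/w10.png

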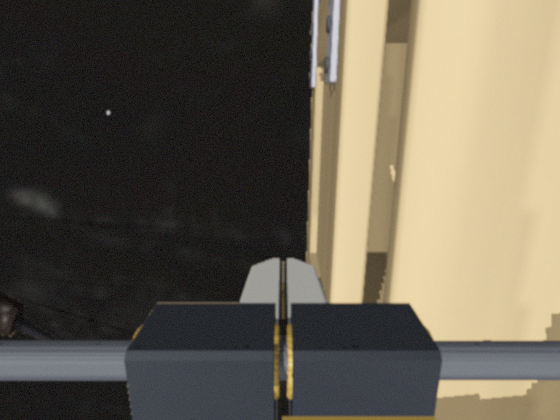

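```bash
python3 - <<'E'
from h import *
from plant import *
q=tool(np.radians(-8))
ctrl.line_to([.500,.183,.139],rot=q,max_speed=.06)
ctrl.line_to([.500,.183,.27],rot=q,max_speed=.2)
ctrl.line_to([.545,.213,.33],rot=q,max_speed=.2)
ctrl.hold(.2);st()
snap("wrist","w11");snap("scene","s11");zoom("s11",120,150,160,120,5)
E
```

```text
31.38 [0.5441 0.212  0.3287] [-0.46 -0.   -0.48] [-0.06 -0.1   0.06] 0.0004
```

View pics/w11.png

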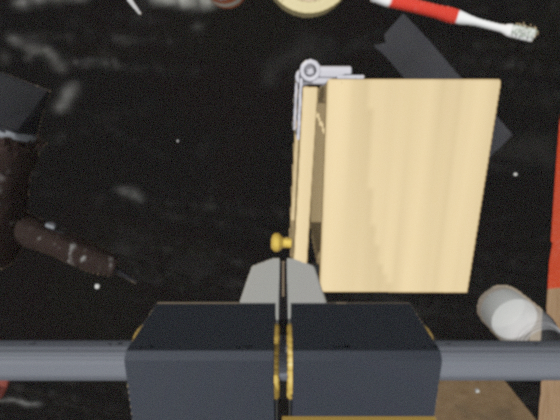

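View pics/s11_z.png

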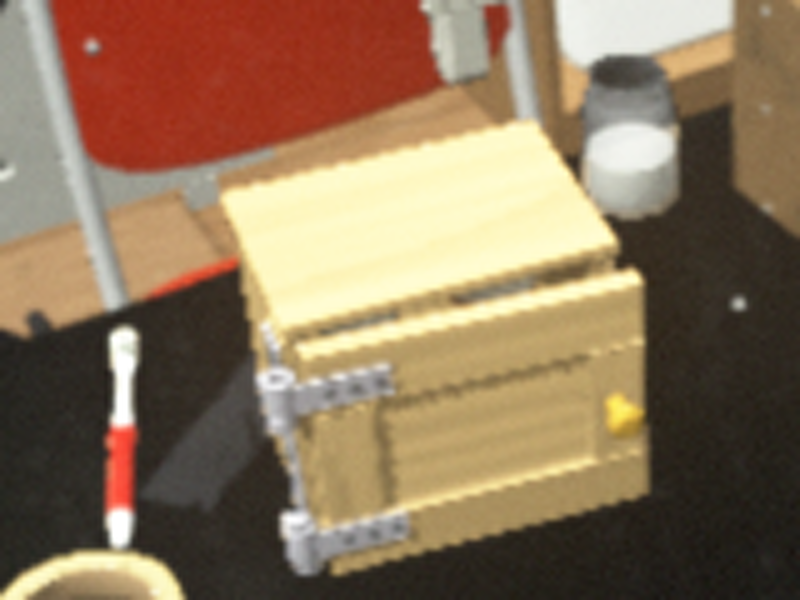

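```bash
python3 - <<'E'
from h import *
im=cv2.imread("pics/w11.png")
a=cv2.resize(im[50:150,270:370],None,fx=4,fy=4,interpolation=cv2.INTER_CUBIC)
b=cv2.resize(im[200:300,270:370],None,fx=4,fy=4,interpolation=cv2.INTER_CUBIC)
cv2.imwrite("pics/w11z.png",np.hstack([a,b]))
E
```

```text
(no output)
```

View pics/w11z.png

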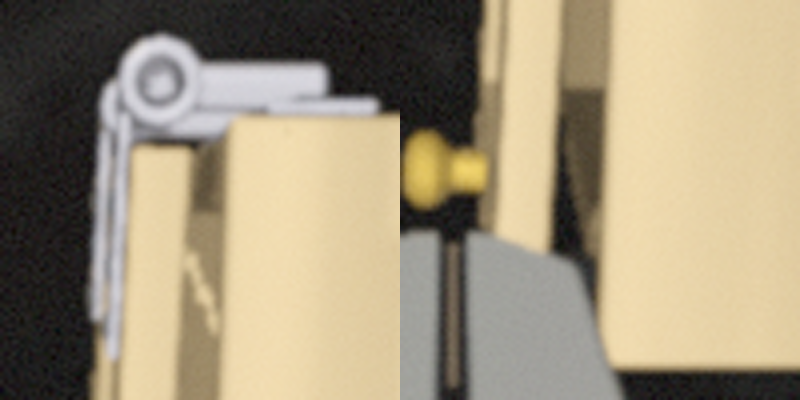

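```bash
python3 - <<'E'
from h import *
K,E=load("w11")
f=lambda x,y,oy:(270+x/4-.375,oy+y/4-.375)
di=[atz(K,E,*f(192,150,50),.164),atz(K,E,*f(150,250,200),.164)]
do=[atz(K,E,*f(133,150,50),.164),atz(K,E,*f(97,230,200),.164)]
cf=[atz(K,E,*f(231,122,50),.172),atz(K,E,*f(207,368,200),.172)]
cb=[atz(K,E,498,80,.172),atz(K,E,469,292,.172)]
def yaw(a,b): v=(b-a)[:2];return np.degrees(np.arctan2(v[0],-v[1]))
print("yaw in",yaw(*di),"out",yaw(*do),"cab front",yaw(*cf),"cab back",yaw(*cb))
print(di,do,cf,cb,np.linalg.norm(cf[0]-cf[1]))
k=atz(K,E,*f(158,80,50),.150);print("kn",k)
v=(cf[1]-cf[0])[:2];v/=np.linalg.norm(v);n=np.array([-v[1],v[0]])
for p in di+do+[k]: print((p-cf[0])[:2]@n,(p-cf[0])[:2]@v)
K,E=load("s11")
E
```

```text
yaw in -10.039772873135798 out -10.25415425295498 cab front -7.709164541002116 cab back -6.884997627293209
[array([0.58353377, 0.30096583, 0.164     ]), array([0.55742364, 0.15348668, 0.164     ])] [array([0.57198604, 0.30257502, 0.164     ]), array([0.54618547, 0.15995506, 0.164     ])] [array([0.59077384, 0.30471176, 0.172     ]), array([0.56666538, 0.1266163 , 0.172     ])] [array([0.72009495, 0.28677532, 0.172     ]), array([0.6985186 , 0.10808565, 0.172     ])] 0.1797198080700368
kn [0.57944558 0.31581102 0.15      ]
-0.006672139020607214 0.004683288276721761
-0.012762728283671317 0.15433201624243098
-0.018331354351653617 0.004637712167292805
-0.02476702078039978 0.14942964807441003
-0.012714782045667469 -0.009479320122477524
```

```bash
python3 - <<'E'
from h import *
o=[]
for t in("w9","w10"):
    im=cv2.imread(f"pics/{t}.png"); o.append(cv2.resize(im[0:300,300:430],None,fx=3,fy=2,interpolation=cv2.INTER_CUBIC))
cv2.imwrite("pics/w910.png",np.hstack(o))
E
```

```text
(no output)
```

View pics/w910.png

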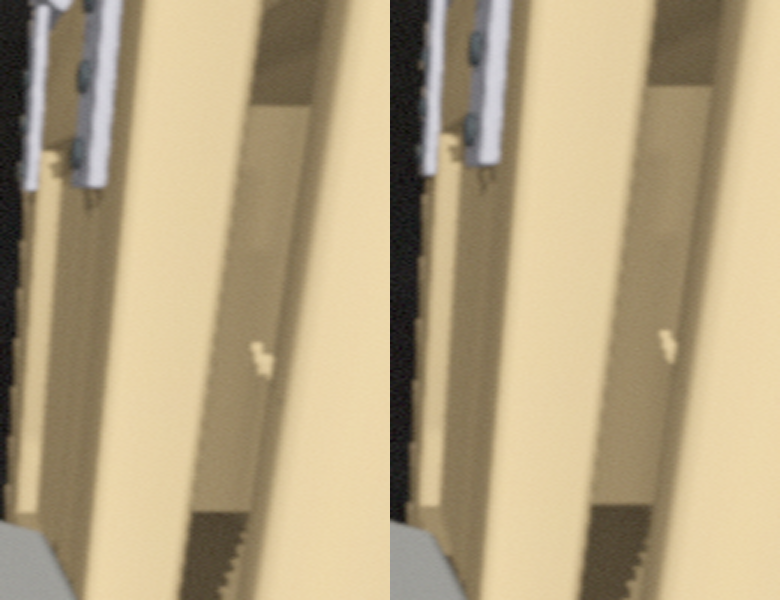

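```bash
python3 - <<'E'
from h import *
def yaw(a,b): v=(b-a)[:2];return np.degrees(np.arctan2(v[0],-v[1]))
for t,dx,D,C,O in(("w9",0,[(258,0),(182,600)],[(335,60),(262,560)],[(143,0),(86,600)]),("w10",390,[(655,0),(583,600)],[(738,60),(662,560)],[(527,0),(482,600)])):
    K,E=load(t)
    f=lambda p,z:atz(K,E,300+(p[0]-dx)/3,p[1]/2,z)
    d=[f(p,.164) for p in D];c=[f(p,.172) for p in C];o=[f(p,.164) for p in O]
    v=(c[1]-c[0])[:2];v/=np.linalg.norm(v);n=np.array([-v[1],v[0]])
    print(t,yaw(*d),yaw(*o),yaw(*c),[(p-c[0])[:2]@n for p in d],d[0][:2],d[1][:2],c[0][:2],c[1][:2])
E
```

```text
w9 -8.108252005776608 -8.41569100716187 -7.695597219056425 [np.float64(-0.005835137963945162), np.float64(-0.006535614771423759)] [0.58090704 0.2842772 ] [0.56718915 0.1879897 ] [0.58544665 0.27429722] [0.57527015 0.19898664]
w10 -8.296175494309612 -8.265899863250718 -8.301401361093832 [np.float64(-0.006055067926492123), np.float64(-0.0060465772835782295)] [0.5805378  0.27936754] [0.56710577 0.1872513 ] [0.58525024 0.26972634] [0.57479232 0.19805219]
```

```bash
cat >> h.py <<'E'
YS=np.radians(-8.1)
def fx(n=8):
    from plant import readout,ctrl
    x,y=dirs(YS);F=[]
    for _ in range(n): F.append(readout.read_state()["force"]); ctrl.hold(.02)
    F=np.mean(F,0); return F[:2]@x,F[:2]@y,F[2]
E
python3 - <<'E'
from h import *
from plant import *
q=tool(YS);z=.137
ctrl.line_to([*push(YS,-.05),.27],rot=q,max_speed=.2)
ctrl.line_to([*push(YS,-.05),z],rot=q,max_speed=.15)
ctrl.line_to([*push(YS,-.031),z],rot=q,max_speed=.05)
ctrl.hold(.2);b=fx();print("base",np.round(b,2));st()
off=-.031
while off<-.017:
    off+=.001
    ctrl.line_to([*push(YS,off),z],rot=q,max_speed=.02)
    f=fx();print(round(off,4),np.round(f,2))
    if f[0]-b[0]<-1.5: break
st();snap("wrist","w12")
E
```

```text
base [-0.26 -0.23 -0.09]
 33.91 [0.5287 0.1824 0.137 ] [ 0.36  0.37 -0.35] [-0.08 -0.06 -0.02] 0.0002
-0.03 [-0.13  0.25  0.02]
-0.029 [0.11 0.42 0.12]
-0.028 [-0.11  0.13  0.01]
-0.027 [-0.1  -0.12  0.41]
-0.026 [ 0.05 -0.12 -0.14]
-0.025 [-0.07  0.12 -0.1 ]
-0.024 [-0.17 -0.04  0.05]
-0.023 [-0.48 -0.05  0.01]
-0.022 [-0.26  0.01 -0.12]
-0.021 [-1.12  0.19  0.18]
-0.02 [-5.09 -0.56  2.68]
 38.12 [0.5386 0.181  0.137 ] [-5.64  0.85  3.18] [-0.04  0.95 -0.05] 0.0005
```

```bash
python3 - <<'E'
from h import *
from plant import *
q=tool(YS);z=.137
for off in(-.0204,-.0208,-.0212):
    ctrl.line_to([*push(YS,off),z],rot=q,max_speed=.004);ctrl.hold(.1);print(off,np.round(fx(),2))
ctrl.hold(.3)
for off,v in((-.0225,.004),(-.026,.01),(-.05,.04)):
    ctrl.line_to([*push(YS,off),z],rot=q,max_speed=v)
ctrl.hold(.3)
st();snap("wrist","w13");snap("scene","s13");zoom("s13",120,150,160,120,5)
E
```

```text
-0.0204 [-4.84 -0.68  2.8 ]
-0.0208 [-5.13 -0.84  2.43]
-0.0212 [-4.01 -0.48  1.27]
 41.95 [0.5102 0.185  0.1369] [0.48 0.54 0.28] [-0.08 -0.09 -0.02] 0.0005
```

View pics/w13.png

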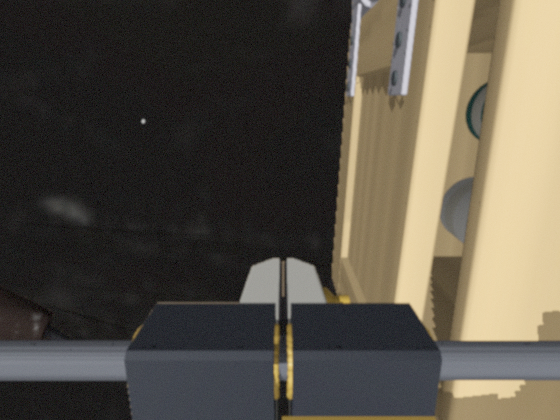

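View pics/s13_z.png

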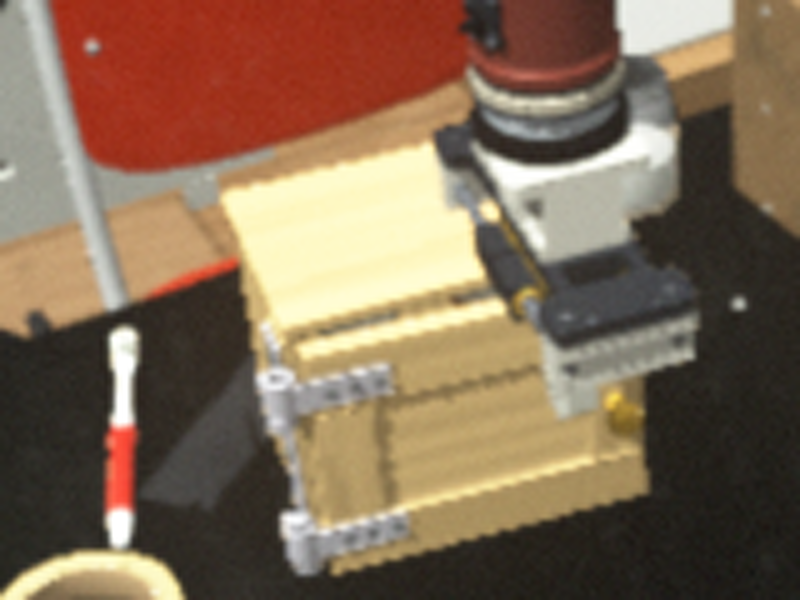

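```bash
python3 - <<'E'
from h import *
im=cv2.imread("pics/w13.png"); cv2.imwrite("pics/w13z.png",cv2.resize(im[0:300,380:540],None,fx=4,fy=2,interpolation=cv2.INTER_CUBIC))
E
```

```text
(no output)
```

View pics/w13z.png

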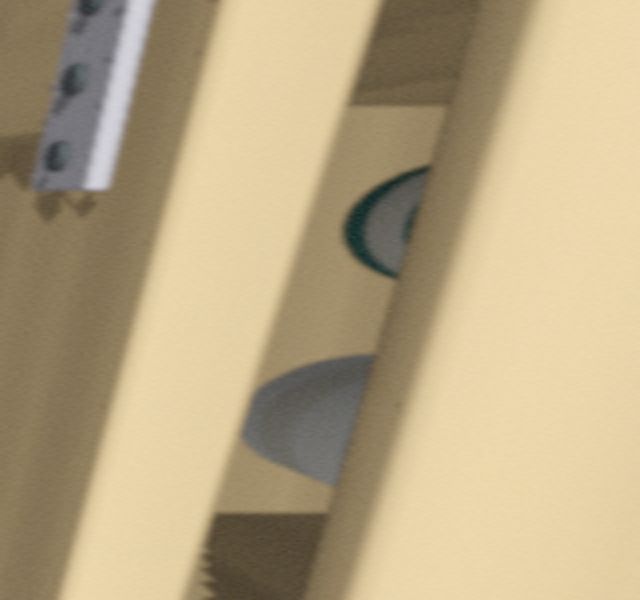

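```bash
python3 - <<'E'
from h import *
K,E=load("w13")
def yaw(a,b): v=(b-a)[:2];return np.degrees(np.arctan2(v[0],-v[1]))
f=lambda p,z:atz(K,E,380+p[0]/4,p[1]/2,z)
d=[f(p,.164) for p in[(382,0),(184,600)]];o=[f(p,.164) for p in[(219,0),(60,600)]];c=[f(p,.172) for p in[(530,40),(350,600)]]
v=(c[1]-c[0])[:2];v/=np.linalg.norm(v);n=np.array([-v[1],v[0]])
print(yaw(*d),yaw(*o),yaw(*c),[((p-c[0])[:2]@n,(p-c[0])[:2]@v) for p in d],d,c)
E
```

```text
-10.324631112643857 -9.994568479179541 -8.313593595877032 [(np.float64(-0.007188577712340934), np.float64(-0.00678662066471109)), (np.float64(-0.010580713401409444), np.float64(0.0898178623803508))] [array([0.58019087, 0.28471487, 0.164     ]), array([0.56286625, 0.18961603, 0.164     ])] [array([0.58632262, 0.27696016, 0.172     ]), array([0.5739822 , 0.19250989, 0.172     ])]
```

```bash
python3 - <<'E'
from h import *
from plant import *
ctrl.hold(.8);st();snap("wrist","w14")
o=[]
for t in("w12","w13","w14"):
    im=cv2.imread(f"pics/{t}.png"); o.append(im[0:300,300:560])
cv2.imwrite("pics/w1234.png",np.hstack(o))
print(np.abs(o[1].astype(int)-o[2]).mean())
E
```

```text
42.85 [0.5101 0.185  0.137 ] [ 0.36 -0.01  0.82] [-0.05 -0.06 -0.01] 0.0005
2.926457264957265
```

View pics/w1234.png

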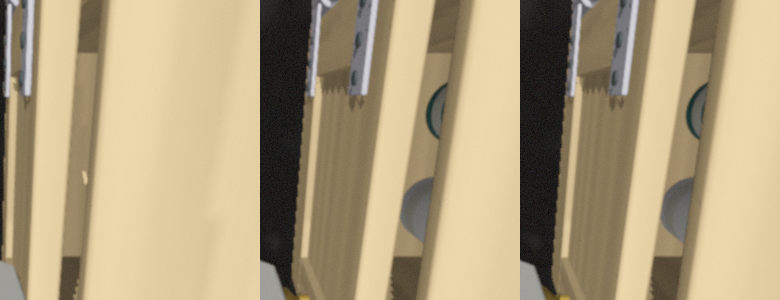

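```bash
python3 - <<'E'
from h import *
from plant import *
q=tool(YS);z=.137
ctrl.line_to([*push(YS,-.030),z],rot=q,max_speed=.05)
ctrl.hold(.1);b=fx(10);print("base",np.round(b,2))
ctrl.line_to([*push(YS,-.0222),z],rot=q,max_speed=.012)
off=-.0222
while off<-.0195:
    f=fx(10);print(round(off,4),np.round(f,2))
    if f[0]-b[0]<-.7: break
    off+=.0003
    ctrl.line_to([*push(YS,off),z],rot=q,max_speed=.004)
st()
E
```

```text
base [-0.11 -0.01 -0.07]
-0.0222 [-0.07 -0.06 -0.02]
-0.0219 [-0.18 -0.03 -0.08]
-0.0216 [-0.02 -0.1   0.04]
-0.0213 [-0.09  0.05 -0.  ]
-0.021 [-1.17 -0.28  0.76]
 46.35 [0.5385 0.181  0.137 ] [-1.09 -0.19  1.71] [-0.08  0.17  0.04] 0.0006
```

```bash
python3 - <<'E'
from h import *
from plant import *
q=tool(YS);z=.137
for off in(-.0212,-.0214,-.0216,-.0218,-.0220):
    ctrl.line_to([*push(YS,off),z],rot=q,max_speed=.0015);f=fx(6);print(off,np.round(f,2))
ctrl.hold(.2)
for off,v in((-.024,.004),(-.05,.04)):
    ctrl.line_to([*push(YS,off),z],rot=q,max_speed=v)
st();snap("wrist","w15")
im=cv2.imread("pics/w15.png"); cv2.imwrite("pics/w15z.png",cv2.resize(im[0:300,380:540],None,fx=4,fy=2,interpolation=cv2.INTER_CUBIC))
E
```

```text
-0.0212 [-1.01  0.01  0.73]
-0.0214 [-0.46  0.09  0.05]
-0.0216 [-0.13 -0.02 -0.15]
-0.0218 [ 0.12 -0.03 -0.15]
-0.022 [-0.17  0.07  0.37]
 49.75 [0.5103 0.185  0.1371] [-0.56  0.02 -0.88] [-0.04 -0.05 -0.06] 0.0004
```

View pics/w15z.png

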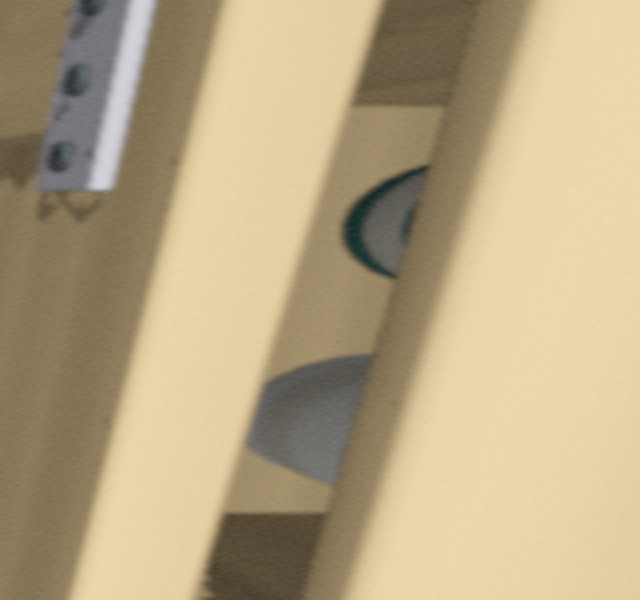

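```bash
python3 - <<'E'
from h import *
K,E=load("w15")
def yaw(a,b): v=(b-a)[:2];return np.degrees(np.arctan2(v[0],-v[1]))
f=lambda p,z:atz(K,E,380+p[0]/4,p[1]/2,z)
d=[f(p,.164) for p in[(384,0),(197,600)]];o=[f(p,.164) for p in[(219,0),(70,600)]];c=[f(p,.172) for p in[(530,40),(350,600)]]
v=(c[1]-c[0])[:2];v/=np.linalg.norm(v);n=np.array([-v[1],v[0]])
print(yaw(*d),yaw(*o),yaw(*c),[((p-c[0])[:2]@n,(p-c[0])[:2]@v) for p in d])
K,E=load("w12")
im=cv2.imread("pics/w12.png");cv2.imwrite("pics/w12z.png",cv2.resize(im[0:300,300:460],None,fx=4,fy=2,interpolation=cv2.INTER_CUBIC))
E
```

```text
-9.71242222567392 -9.457187955365331 -8.311536427355884 [(np.float64(-0.00705618879936007), np.float64(-0.006792789230608547)), (np.float64(-0.009421314226128163), np.float64(0.08992080500159502))]
```

View pics/w12z.png

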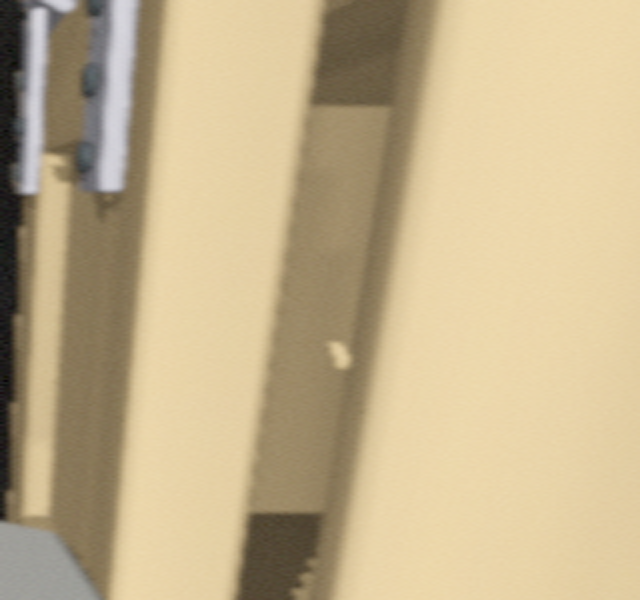

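```bash
python3 - <<'E'
from h import *
def yaw(a,b): v=(b-a)[:2];return np.degrees(np.arctan2(v[0],-v[1]))
def rep(t,x0,D,O,C):
    K,E=load(t);f=lambda p,z:atz(K,E,x0+p[0]/4,p[1]/2,z)
    d=[f(p,.164) for p in D];o=[f(p,.164) for p in O];c=[f(p,.172) for p in C]
    v=(c[1]-c[0])[:2];v/=np.linalg.norm(v);n=np.array([-v[1],v[0]])
    print(t,yaw(*d),yaw(*o),yaw(*c),[((p-c[0])[:2]@n,(p-c[0])[:2]@v) for p in d])
rep("w12",300,[(326,0),(237,600)],[(165,0),(111,600)],[(437,40),(333,600)])
rep("w13",380,[(382,0),(184,600)],[(219,0),(60,600)],[(530,40),(350,600)])
rep("w15",380,[(384,0),(197,600)],[(219,0),(70,600)],[(530,40),(350,600)])
E
```

```text
w12 -8.482725222609123 -8.349284654499861 -8.40312267104263 [(np.float64(-0.006127167103938304), np.float64(-0.0067666273821305875)), (np.float64(-0.006261286482797837), np.float64(0.08976883868121276))]
w13 -10.324631112643857 -9.994568479179541 -8.313593595877032 [(np.float64(-0.007188577712340934), np.float64(-0.00678662066471109)), (np.float64(-0.010580713401409444), np.float64(0.0898178623803508))]
w15 -9.71242222567392 -9.457187955365331 -8.311536427355884 [(np.float64(-0.00705618879936007), np.float64(-0.006792789230608547)), (np.float64(-0.009421314226128163), np.float64(0.08992080500159502))]
```

```bash
python3 - <<'E'
from h import *
from plant import *
q=tool(YS);z=.124;L=.170
ctrl.line_to([*push(YS,-.05,L),z],rot=q,max_speed=.08)
ctrl.line_to([*push(YS,-.032,L),z],rot=q,max_speed=.06)
ctrl.hold(.1);b=fx(8);print("base",np.round(b,2))
ctrl.line_to([*push(YS,-.0222,L),z],rot=q,max_speed=.012)
off=-.0222
while off<-.0185:
    f=fx(6);print(round(off,4),np.round(f,2))
    if f[0]-b[0]<-.7: break
    off+=.0003
    ctrl.line_to([*push(YS,off,L),z],rot=q,max_speed=.006)
st();snap("wrist","w16")
off0=off
for k in range(1,5):
    off=off0-.0002*k
    ctrl.line_to([*push(YS,off,L),z],rot=q,max_speed=.002);f=fx(4);print(round(off,4),np.round(f,2))
snap("wrist","w17")
ctrl.line_to([*push(YS,off0-.003,L),z],rot=q,max_speed=.004)
snap("wrist","w18");st()
E
```

```text
base [-0.13 -0.15 -0.25]
-0.0222 [0.12 0.12 0.17]
-0.0219 [-1.03  0.12  0.33]
 52.46 [0.5334 0.1515 0.124 ] [-0.33 -0.1   0.93] [-0.05  0.16 -0.01] 0.0003
-0.0221 [-1.15  0.01  0.14]
-0.0223 [-0.31 -0.19  0.03]
-0.0225 [-0.2  -0.01 -0.59]
-0.0227 [-0.6   0.46  0.07]
 54.58 [0.5307 0.1518 0.124 ] [ 0.45  0.9  -0.17] [-0.06 -0.08 -0.01] 0.001
```

```bash
python3 - <<'E'
from h import *
o=[]
for t in("w16","w17","w18"):
    im=cv2.imread(f"pics/{t}.png"); o.append(cv2.resize(im[0:300,300:430],None,fx=2,fy=2,interpolation=cv2.INTER_CUBIC))
cv2.imwrite("pics/w678.png",np.hstack(o))
E
```

```text
(no output)
```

View pics/w678.png

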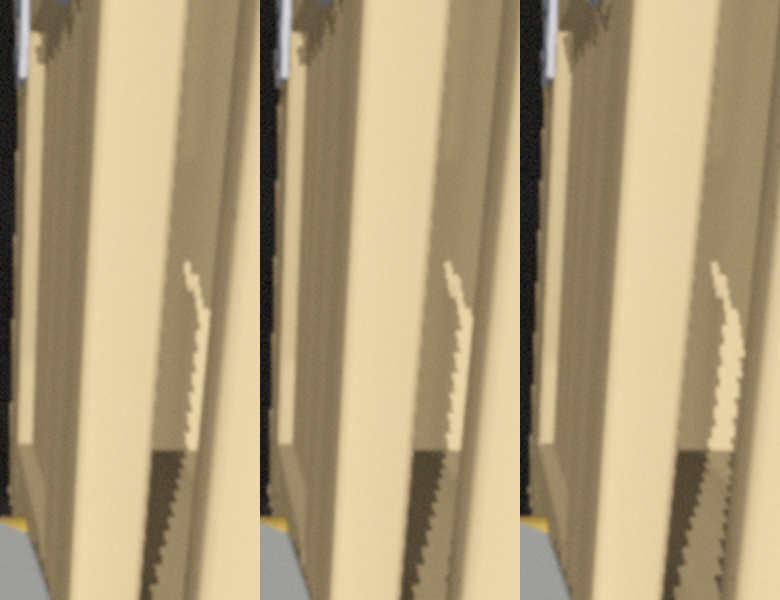

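```bash
python3 - <<'E'
from h import *
def yaw(a,b): v=(b-a)[:2];return np.degrees(np.arctan2(v[0],-v[1]))
def rep(t,o,D,O,C):
    K,E=load(t);f=lambda p,z:atz(K,E,300+(p[0]-o)/2,p[1]/2,z)
    d=[f(p,.164) for p in D];oo=[f(p,.164) for p in O];c=[f(p,.172) for p in C]
    n=np.array([np.cos(np.radians(-8.35)),np.sin(np.radians(-8.35))])
    print(t,yaw(*d),yaw(*oo),yaw(*c),[(p-c[0])[:2]@n for p in d],[(p-c[0])[:2]@n for p in c],d[1][1],E[:2,3])
# panel picks: inner edge y=0 and y=560, cab light edge y=100 & 560
rep("w16",0,[(188,0),(145,560)],[(104,0),(72,560)],[(249,100),(202,560)])
rep("w17",260,[(449,0),(406,560)],[(364,0),(332,560)],[(513,60),(466,560)])
rep("w18",520,[(718,0),(667,560)],[(634,0),(596,560)],[(770,300),(740,560)])
E
```

```text
w16 -8.144108011678425 -8.695886711466832 -8.238152687630704 [np.float64(-0.006424375149704365), np.float64(-0.006139869446208599)] [np.float64(0.0), np.float64(0.00012166158383641937)] 0.17341299606239813 [-0.50659221  0.21379504]
w17 -8.133159183970186 -8.705072255668053 -7.736736927667081 [np.float64(-0.006279866314364307), np.float64(-0.0059799832705865145)] [np.float64(0.0), np.float64(0.0007157822333838859)] 0.17345755365902343 [-0.5061357   0.21401014]
w18 -8.858567665974187 -9.179547075827855 -8.551779349572975 [np.float64(-0.008024332131885128), np.float64(-0.00872753608516695)] [np.float64(0.0), np.float64(-0.00013340497976686229)] 0.17372143330651513 [-0.50390285  0.21397342]
```

```bash
cat >> h.py <<'E'
def toolt(yaw,A):
    c,s=np.cos(yaw),np.sin(yaw); xd=np.array([c,s,0]);yd=np.array([-s,c,0]);z=np.array([0,0,1.])
    M=np.array([-yd,-z*np.cos(A)+xd*np.sin(A),xd*np.cos(A)+z*np.sin(A)]).T
    return Rotation.from_matrix(M).as_quat()[[3,0,1,2]]
E
python3 - <<'E'
from h import *
from plant import *
np.set_printoptions(precision=2,suppress=True)
print(readout.read_state()["joint_pos"])
for A in(25,32,40):
  for L in (.15,.155):
    for off,z in((-.09,.13),(-.05,.087),(-.028,.087)):
        print(A,L,off,ik([*push(YS,off,L),z],toolt(YS,np.radians(A))))
E
```

```text
[ 0.1   0.69 -0.68  1.82  0.57  0.83 -1.  ]
25 0.15 -0.09 [-0.66  0.47  0.1   2.27  1.31  0.24 -1.98]
25 0.15 -0.05 [-0.64  0.6   0.18  2.22  1.73  0.16 -2.36]
25 0.15 -0.028 [-0.7   0.63  0.32  2.18  1.59  0.06 -2.19]
25 0.155 -0.09 [-0.66  0.47  0.12  2.28  1.34  0.23 -1.99]
25 0.155 -0.05 [-0.63  0.6   0.17  2.23  1.77  0.16 -2.39]
25 0.155 -0.028 [-0.71  0.63  0.34  2.19  1.75  0.05 -2.35]
32 0.15 -0.09 [ 0.09  0.77 -1.15  2.33  1.66  1.12 -2.33]
32 0.15 -0.05 [ 0.13  0.92 -1.15  2.28  1.78  1.2  -2.3 ]
32 0.15 -0.028 [ 0.16  0.94 -1.15  2.23  1.78  1.19 -2.24]
32 0.155 -0.09 [ 0.1   0.76 -1.15  2.33  1.66  1.11 -2.33]
32 0.155 -0.05 [ 0.14  0.92 -1.15  2.29  1.79  1.19 -2.31]
32 0.155 -0.028 [ 0.17  0.94 -1.15  2.24  1.79  1.18 -2.24]
40 0.15 -0.09 None
40 0.15 -0.05 [ 0.07  0.98 -1.15  2.36  1.92  1.39 -2.47]
40 0.15 -0.028 [ 0.11  0.99 -1.15  2.32  1.93  1.37 -2.41]
40 0.155 -0.09 None
40 0.155 -0.05 [ 0.08  0.98 -1.15  2.37  1.92  1.39 -2.47]
40 0.155 -0.028 [ 0.12  0.99 -1.15  2.32  1.94  1.37 -2.41]
```

```bash
python3 - <<'E'
from h import *
from plant import *
np.set_printoptions(precision=2,suppress=True)
q2=tool(YS+np.pi/2)
for off,z in((-.065,.16),(-.065,.104),(-.034,.104)): print(ik([*push(YS,off,.177),z],q2))
q=tool(YS)
ctrl.line_to([*push(YS,-.028,.17),.124],rot=q,max_speed=.01)
ctrl.line_to([*push(YS,-.075,.172),.16],rot=q,max_speed=.12)
ctrl.move_ptp([*push(YS,-.065,.177),.16],q2)
ctrl.line_to([*push(YS,-.065,.177),.104],rot=q2,max_speed=.12)
ctrl.hold(.1);st();snap("wrist","w20");snap("scene","s20");zoom("s20",160,170,120,90,6)
E
```

```text
[ 0.34  0.76 -1.14  1.89  0.81  1.05  0.28]
[ 0.29  0.83 -1.06  1.94  0.91  0.95  0.2 ]
[ 0.3   0.86 -1.06  1.87  0.91  0.99  0.26]
 57.58 [0.49 0.15 0.1 ] [-1.3  -0.2   0.56] [ 0.08 -0.17  0.03] 0.0002
```

View pics/w20.png

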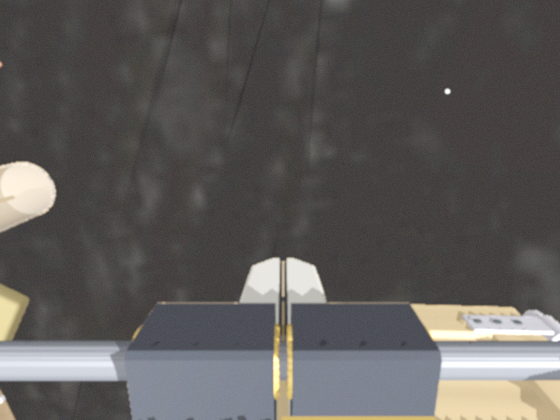

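View pics/s20_z.png

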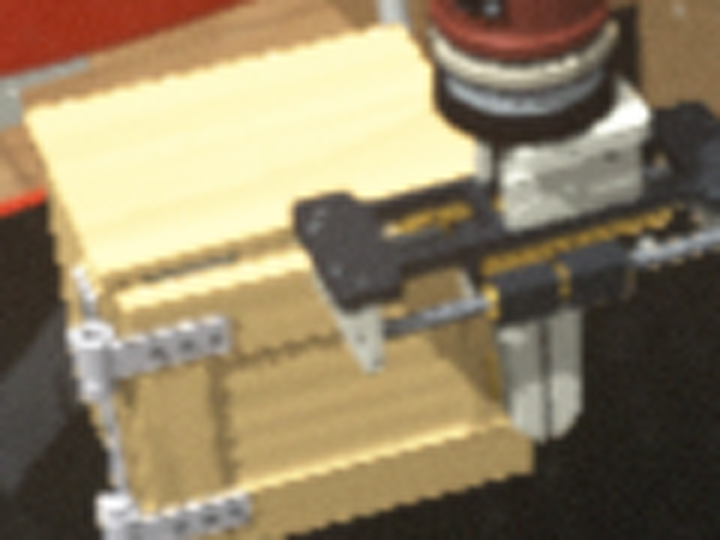

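```bash
python3 - <<'E'
from h import *
from plant import *
q=tool(YS+np.pi/2);z=.104;L=.177
ctrl.line_to([*push(YS,-.046,L),z],rot=q,max_speed=.06)
b=fx(6);print("base",np.round(b,2))
off=-.041
ctrl.line_to([*push(YS,off,L),z],rot=q,max_speed=.02)
while off<-.030:
    f=fx(4);print(round(off,4),np.round(f,2))
    if f[0]-b[0]<-.9: break
    off+=.0007
    ctrl.line_to([*push(YS,off,L),z],rot=q,max_speed=.01)
st();snap("scene","s21");print(off)
E
```

```text
base [0.28 0.08 0.29]
-0.041 [ 0.12  0.02 -0.16]
-0.0403 [ 0.01 -0.21  0.12]
-0.0396 [0.2  0.31 0.17]
-0.0389 [0.11 0.03 0.09]
-0.0382 [-0.1  -0.03 -0.2 ]
-0.0375 [ 0.1  -0.13 -0.13]
-0.0368 [-0.17  0.03 -0.21]
-0.0361 [-1.15 -0.51  0.24]
 60.92 [0.5183 0.1464 0.1039] [-0.98  0.29  0.82] [0.03 0.11 0.01] 0.0002
-0.03610000000000001
```

```bash
python3 - <<'E'
from h import *
from plant import *
q=tool(YS+np.pi/2);z=.104;L=.177
for off,v in((-.0364,.002),(-.0368,.002),(-.0385,.004),(-.043,.015),(-.065,.06)):
    ctrl.line_to([*push(YS,off,L),z],rot=q,max_speed=v)
    if off>-.037: ctrl.hold(.1)
st();snap("scene","s22")
ctrl.line_to([*push(YS,-.09,.20),.22],rot=q,max_speed=.2)
st();snap("scene","s23");snap("top","t23")
im=cv2.imread("pics/s23.png");im0=cv2.imread("pics/s11.png")
cv2.imwrite("pics/cmp.png",np.hstack([cv2.resize(i[180:260,190:260],None,fx=5,fy=6,interpolation=cv2.INTER_CUBIC) for i in(im0,im)]))
E
```

```text
63.25 [0.4899 0.1505 0.1041] [ 0.36 -0.49  0.2 ] [ 0.05 -0.12  0.07] 0.0005
 64.06 [0.4619 0.1307 0.2193] [ 0.38 -0.37 -0.77] [ 0.11 -0.14 -0.03] 0.0007
```

View pics/cmp.png

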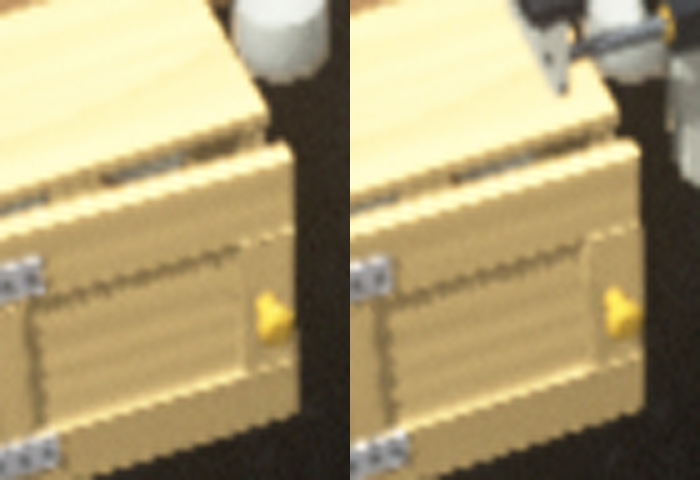

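View pics/t23.png

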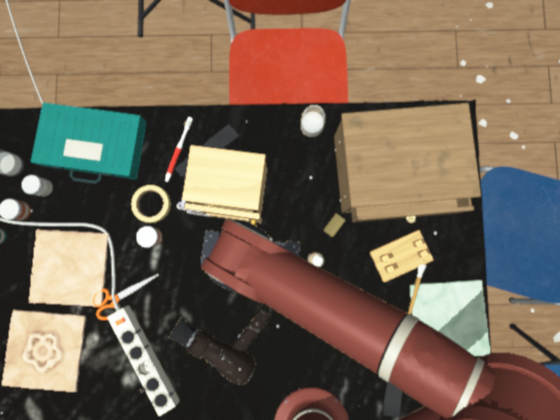

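```bash
python3 - <<'E'
from h import *
L=[]
for t in("s11","s21","s22","s23"):
    im=cv2.imread(f"pics/{t}.png");L.append(cv2.resize(im[200:262,225:258],None,fx=6,fy=8,interpolation=cv2.INTER_CUBIC))
    # right edge of the door, subpixel: gradient rows
    g=cv2.cvtColor(im,cv2.COLOR_BGR2GRAY).astype(float)
    r=[]
    for v in range(236,247):
        row=g[v,240:258]; d=-np.diff(row); i=np.argmax(d); w=d[max(i-1,0):i+2]; r.append(240+.5+i+((w*np.arange(-1,len(w)-1)).sum()/w.sum()))
    print(t,np.round(r,1))
cv2.imwrite("pics/cmp2.png",np.hstack(L))
# predicted edge column per degree of opening
K,E=load("s11")
for y in(-7.9,-8.4,-8.9,-9.4,-10.2):
    x,yy=dirs(np.radians(y)); p=PIN-.194*yy-.006*x; print(y,proj(K,E,[*p,.03]),proj(K,E,[*p,.164]))
E
```

```text
s11 [249.2 249.1 249.2 249.3 249.2 249.2 249.2 249.2 249.3 249.3 249.3]
s21 [249.7 248.4 248.3 245.4 248.2 248.2 248.3 248.4 248.3 248.4 248.3]
s22 [256.2 256.2 256.2 256.1 255.3 254.4 253.9 251.2 248.1 248.3 248.3]
s23 [247.8 248.2 248.3 248.2 248.3 248.3 248.3 248.3 248.3 248.3 248.2]
-7.9 [248.51121105 241.69336039] [246.41044592 203.56946681]
-8.4 [248.71464749 242.05743569] [246.62584055 203.91825291]
-8.9 [248.91356138 242.42357479] [246.83641406 204.26906572]
-9.4 [249.10792609 242.79175992] [247.04213729 204.62188906]
-10.2 [249.40938117 243.38506692] [247.36113343 205.19054731]
```

View pics/cmp2.png

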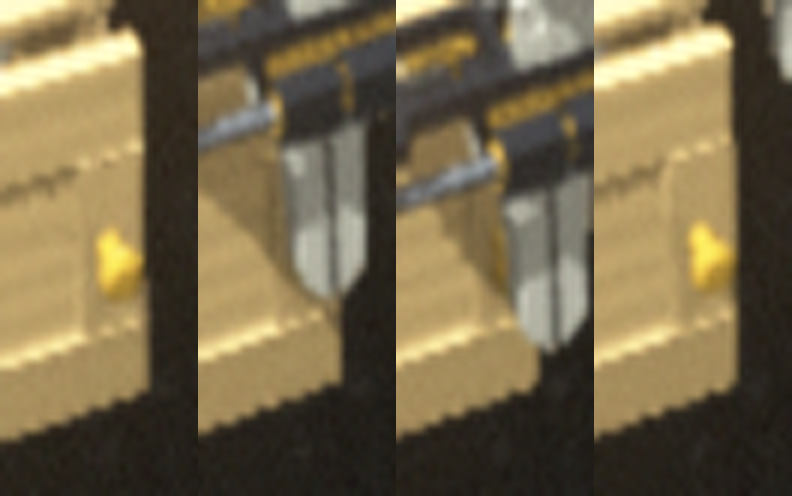

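```bash
python3 - <<'E'
from plant import *
ticket.sign_off()
E
```

```text
the job is handed in; nothing more can be done
```

The door is hanging on both pins and shut against the buffers. I handed the job in at about 64 s, with the arm clear of everything.

- **Hanging:** I gripped the top rail and lifted the door straight up out of the stand. I found the pin shift with the wrist camera. I lowered the door in steps with a force stop. Both knuckles slid on with no force until the shoulder contact, within 0.5 mm of the height expected for fully home. The force then settled at about 10 N above the free-hanging reading. A picture straight down the upper knuckle showed its pin in the bore. I judged the lower one from the height and the forces.
- **Shutting:** My first pushes were high on the leaf, at up to about 5 N. Each time I backed off, the door opened again by 1 to 2 degrees. The last push, of about 1 N on the knob between the two buffers, held. The door's free edge sat at the same pixel column (248.3) while pressed and after I had pulled clear. It had been at 249.2 when slightly open.
- **Other objects:** Judged by eye in the last top view, the mist bottle, wax block, pot and tape were where they started.
- **Disagreements:** The measured gap to the cabinet front came out at about 6 mm when pressed, against the nominal 8 mm. I put this down to camera calibration and the pin shift, and did not resolve it. Some of the gentle closing moves also stopped early on their force limit.

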